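# Lock the lathe spindle

## Task

Lock the spindle of the little bench lathe, so that the dish can be worked on without turning. With the fingertips, push the black crank handle round until the slot in the steel disc stands at the top in line with the lock bar, then push the bar by its red tab all the way through the slot until the tab is up against the front guide, and let go of it there. Only push, lightly: grip, pinch or lift nothing, keep off the dish because its lacquer is still wet, and leave the things round the lathe where they stand.

Things in the scene. Friction and masses are not known exactly. Their poses are not given: they have to be found in the camera images.
- headstock: fixed part of a lathe: board x -85 to 150, y +-70 mm, 18 thick; green casting 92 x 70 mm, 145 high. Origin on the desk under its middle, z up, x along the spindle from slotted disc to dish, y left of that. Spindle axis 92 mm up. Lock bar in two guides on top (x -38 and 29 mm, 14 long, tops 159 mm up). Keep the arm off the bulb 0.62 m up at world (0.59, 0.14) and the lamp arm over (0.48, -0.22)
- spindle (a joint): angle of the spindle with disc, crank and dish, rad: 0 with the slot at the very top in line with the lock bar, positive when the slot leans to the headstock's +y side. Starts at 0.45 to 1.25, turns freely either way and stays where it is left; turning takes about 0.11 N m, some 3 N at the crank
- slot (a point): middle of the slot in the disc's rim, 56 mm from the spindle's axis; slot 16 mm wide, 15 deep, open at the rim, with a small red mark below it on the outer face. The steel disc, 124 mm across, 8 thick, stands upright across the spindle, outer face at headstock x = -72 mm
- crank (a point): point on the axis of the black crank handle, 23 mm out from the disc's outer face. The handle is a round peg, 16 mm thick, 46 long, standing out of that face along the headstock's -x, 38 mm from the spindle's axis, at the angle (spindle - 0.25) from the top towards +y. Only the hub nut (21 mm across, 12 high, on the axis) stands out there besides
- lock_bar (a joint): how far the lock bar is pushed towards the disc (along the headstock's -x), m: 0 drawn back, 0.036 fully home, tab against the front guide; starts at 0 to 0.005, stays where it is left, moves at 3 to 4 N. If the slot is more than about 0.09 rad out, the disc stops it at about 0.010; nearer, its tapered nose pulls the slot true
- tab (a point): middle of the free part of the red tab that stands upright on the lock bar, 6 mm thick along the headstock's x, 20 mm wide; it reaches 15 mm above this point, the guides' straps lie 22 mm below it. Push its +x side (the dish side) towards -x
- crank_handle: the crank handle itself; origin on its axis where it leaves the disc's outer face, x axis along the handle back through the disc
- red_tab: the red tab itself; origin at the middle of its foot on the lock bar, z up, 42 mm high
- nose (a point): tip of the lock bar's tapered nose. The bar is 12 x 12 mm, its middle 56 mm above the spindle's axis
- lacquer_dish: black lacquered dish, 94 mm across and 23 mm deep, fixed on the faceplate at the far end of the spindle (headstock x = 64 to 88 mm), turning with it; wet, not to be touched. Origin at the centre of its underside on the faceplate
- turps_bottle: small amber bottle with white cap, 50 mm across, 125 mm tall, standing loose on the desk beside the lathe; origin at the centre of its underside
- sanding_block: cork sanding block, 40 x 70 x 26 mm, lying loose beside the lathe; origin at the centre of its underside
- round_tin: round white tin, 60 mm across, 24 mm high, loose beside the lathe; origin at the centre of its underside
- polish_stick: black polishing stick, 14 x 48 x 12 mm, lying loose beside the lathe; origin at the centre of its underside

How it is judged:
On the way, in this order (a step that is already met when the one before it is completed fails the run):
1. the slot is turned to the top, within reach of the bar's nose, the bar still outside the disc (value of joint spindle between -0.12 and 0.12 rad and value of joint lock_bar below 0.013 m), for 0.1 s.
2. the lock bar is pushed through the slot, fully home (value of joint spindle between -0.12 and 0.12 rad and value of joint lock_bar above 0.032 m), for 0.2 s.
At the end, for the whole second after the job is handed in: the lock bar stands through the disc's slot with its tab at the front guide (lock_bar above 0.032 m of 0.036), the slot in line with it (spindle within 0.06 rad of 0) and the spindle at rest; bottle, block, tin and stick within 20 mm of where they stood (value of joint spindle between -0.06 and 0.06 rad and value of joint lock_bar above 0.032 m and linear speed of lacquer_dish below 0.01 m/s and distance of each of turps_bottle, sanding_block, round_tin, polish_stick from where it was at the start of the episode below 0.02 m); the robot touches nothing.
It fails at once if the wet dish is touched (contact force between any of the arm, the fingers and lacquer_dish above 0.5 N).
It fails at once if a thing beside the lathe is shifted or lifted (distance of any of turps_bottle, sanding_block, round_tin, polish_stick from where it was at the start of the episode above 0.02 m).
It fails at once if the crank handle is gripped between the fingers or forced (contact force between the fingers and crank_handle above 35 N or (x of the grasp point in the frame of crank_handle between -0.055 and 0 m and y of the grasp point in the frame of crank_handle between -0.009 and 0.009 m and z of the grasp point in the frame of crank_handle between -0.009 and 0.009 m)).
It fails at once if the red tab is gripped between the fingers or forced (contact force between the fingers and red_tab above 60 N or (x of the grasp point in the frame of red_tab between -0.006 and 0.006 m and y of the grasp point in the frame of red_tab between -0.012 and 0.012 m and z of the grasp point in the frame of red_tab between 0 and 0.057 m)).
It also fails if it takes over 45 s, if anything falls off the work surface, if the arm or the gripper's body presses on something with over 40 N, if the wrist force passes 120 N, or if a joint passes its speed limit or range.

## Robot

A 6-joint arm with a two-finger parallel gripper is mounted at the origin on a cart in front of the work surface, level with it; the furniture and walls round the work are solid. World frame = base frame: x ahead of the robot, y to its left, z up, the work surface at z = 0. Lengths are in m, angles in rad, forces in N, time in s.
With the tool pointing down it reaches from about 0.25 to 0.725 m from the base axis. Payload 4 kg.
Tool frame: the origin (TCP) lies where the fingers leave the gripper's body, on its centre line; the fingertips stand 73 mm ahead of it and the grasp point (between the pads) lies 54 mm ahead of it (bot.tip_reach is the z of the fingertips in the tool frame, in m); z points along the fingers, x is the direction in which the jaws open and shut, and the axes are right-handed (so a half turn about z gives the same grasp; the last joint's range is limited). The gripper opens to 85 mm and grips with 20 to 120 N. Pads are 22 mm wide; open, the fingers measure 114 mm over their backs; the gripper's body (76 mm by 85 mm) begins 54 mm behind the grasp point. The pads swing forward as they close: fully open they stand 13 mm farther back than shut.
Start: joints at [1.118, 0.241, 0.005, 1.335, 0, 1.571], TCP at [0.219, 0.45, 0.304] pointing down, gripper open.
Joint ranges: [-2.72, 2.72], [-1.05, 1.87], [-1.09, 1.28], [-1.99, 2.15], [-1.42, 1.44], [-3.14, 3.14]. Speed limits (rad/s): [2.79, 2.79, 3.14, 3.14, 3.14, 3.14].

## Interface

Orientations are given as a unit quaternion [x, y, z, w].
In Python, from workcell import bot, vision, job_done gives the robot as it stands.
- The arm moves only by the tool drive_tool, never from a script. Its argument "steps" is one flat list of numbers, 7 for each row, row after row: the shift along the tool's x, y, z in m, then the turn, a rotation vector about the tool's x, y, z in degrees, then the closure, from -1 (fully open) to 1 (shut). A call has 1 to 8 rows; each row shifts and turns the commanded pose from where the row before left it, along the tool's axes as they then stand; what a row does not reach is not made up. A row lasts 1/12 s, in which the tool goes at most 41.7 mm and 7.16 degrees, less where a joint would pass 70% of its speed; a pose out of reach is approached as far as the arm can. A call is refused whole if a number of a shift passes 0.0417 or a number of a turn 7.16, either way. A call with a gripper value outside its range is refused whole. The fingers move at their own pace and stop on an object; the grip force is fixed at half the most. Time passes only in rows, so rows that do not move let the fingers close. It gives the time, the measured TCP pose, the force and the opening at its end, in the units of the state.
- bot.get_obs(): the state, without advancing time (a new reading comes with each control period).
- vision.camera(name): name is "scene" or "top"; returns (picture, depth): 400x640x3 uint8, red, green, blue; 400x640 float32, m along the optical axis (not along the pixel's ray), 0 where there is no reading.
- vision.camera_model(name): a dict with "mtx" (3x3 intrinsics, pixels), "D" ([k1, k2, p1, p2, k3] as OpenCV has them; the pictures are not rectified), "rvec" (rotation vector, rad) and "tvec" (3), from world to camera coordinates, as OpenCV has them. Camera axes: x right, y down, z forward; pixel columns grow to the right and rows downward; lengths in m; the calibration is good to about 2 mm. A picture is of the moment at which its call begins. camera_model takes no time and is no camera call.
- job_done(): hands the job in, once; it reports no verdict.
The state is a dict: "clock": time; "joint_pos": joint angles; "joint_vel": joint speeds; "tau": joint torques, N m; "eef_pos": TCP position; "tool_rot": TCP orientation; "ft_force": force on the tool from outside, world axes, zero at the start; "ft_torque": the same for the moment, N m; "grip_width": finger opening in m.
Only numpy, scipy, OpenCV 4.12 (cv2) and the standard library are available. Lean on these libraries where they do the work, as an engineer would, in place of code of your own. Each camera call takes 0.05 s, during which the arm holds its last target.

## Working session

There is one attempt and no reset: what is moved stays moved. The work goes in short steps, Python scripts to look and compute and a tool call to move; the robot and the scene stay as the last step left them, time stands still between calls to the robot, and variables do not carry over. Pictures are saved under pics/ and viewed, and the job is handed in when it is done.

Besides the shell and the picture viewer there is one more tool, called as a command line: name --argument value ..., lists and objects as JSON in quotes. drive_tool: Moves the arm, as the interface text tells. Its arguments: {"type":"object","properties":{"steps":{"type":"array"}},"required":["steps"]}

```bash
ls; mkdir -p pics
cat > h.py <<'E'
import numpy as np, cv2
from workcell import bot, vision
def shot(n,f):
    im,d=vision.camera(n); cv2.imwrite(f'pics/{f}.png',im[:,:,::-1]); np.savez(f'pics/{f}.npz',im=im,d=d); return im,d
def pts(n,uv,d):
    m=vision.camera_model(n); uv=np.array(uv,float).reshape(-1,1,2)
    x=cv2.undistortPoints(uv,np.array(m['mtx']),np.array(m['D'])).reshape(-1,2)
    R=cv2.Rodrigues(np.array(m['rvec'],float))[0]; t=np.array(m['tvec'],float).ravel()
    c=np.c_[x,np.ones(len(x))]*np.asarray(d,float).reshape(-1,1)
    return (c-t)@R
def ray(n,uv):
    p=pts(n,np.repeat([uv],2,0),[0,1]); return p[0],p[1]-p[0]
def proj(n,P):
    m=vision.camera_model(n)
    return cv2.projectPoints(np.array(P,float).reshape(-1,3),np.array(m['rvec'],float),np.array(m['tvec'],float),np.array(m['mtx']),np.array(m['D']))[0].reshape(-1,2)
E
python3 - <<'E'
from h import *
for n in('scene','top'):
    shot(n,n+'0'); o,_=ray(n,(320,200)); print(n,o,ray(n,(320,200))[1])
print(bot.get_obs(),bot.tip_reach)
E
```

```text
pics
scene [-0.06593596 -0.38129345  0.4758289 ] [ 0.82232731  0.38718942 -0.41703612]
top [ 0.5250989  -0.03234778  1.14749073] [ 0.09420571  0.00965737 -0.99550846]
{'clock': 0.1, 'joint_pos': array([1.11800320e+00, 2.41334005e-01, 3.85164837e-03, 1.33519878e+00,
       5.85744645e-06, 1.57082517e+00]), 'joint_vel': array([-1.79613317e-03, -1.53962091e-03,  2.81739620e-03,  7.67699971e-04,
       -1.20168131e-03, -6.74988000e-05]), 'tau': array([-8.92791991e-05, -3.73137510e+01,  2.53010541e+01,  1.08755412e-02,
       -7.89385155e-06, -7.45667847e-06]), 'eef_pos': array([0.21854927, 0.44922651, 0.30310088]), 'tool_rot': array([ 8.47792301e-01,  5.30327566e-01, -8.00504241e-04,  4.97324560e-04]), 'ft_force': array([ 0.51114314, -0.5290267 ,  0.29756553]), 'ft_torque': array([0.00158165, 0.00019596, 0.00398005]), 'grip_width': 0.0856341207931611} 0.0726
```

View pics/scene0.png

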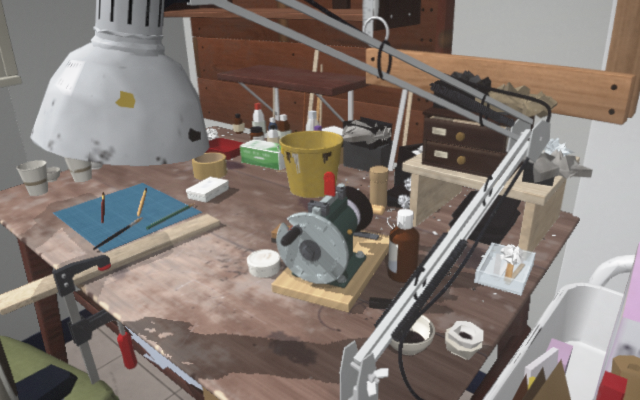

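View pics/top0.png

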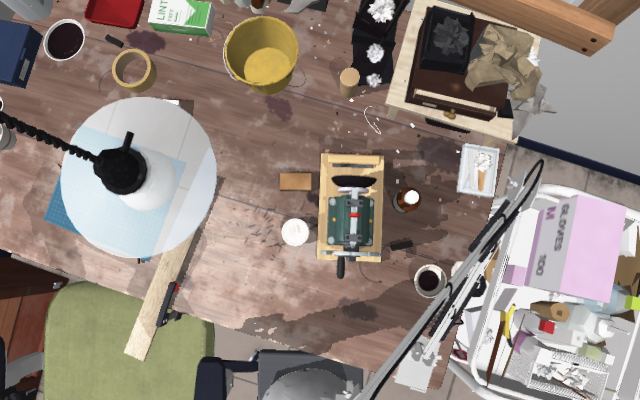

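Run:
```python
from h import *
a=np.load('pics/scene0.npz')['im'];b=np.load('pics/top0.npz')['im']
cv2.imwrite('pics/sc.png',cv2.resize(a[160:310,240:440],None,fx=4,fy=4,interpolation=2)[:,:,::-1])
cv2.imwrite('pics/tc.png',cv2.resize(b[145:285,270:430],None,fx=4,fy=4,interpolation=2)[:,:,::-1])
```

```text
(no output)
```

View pics/sc.png

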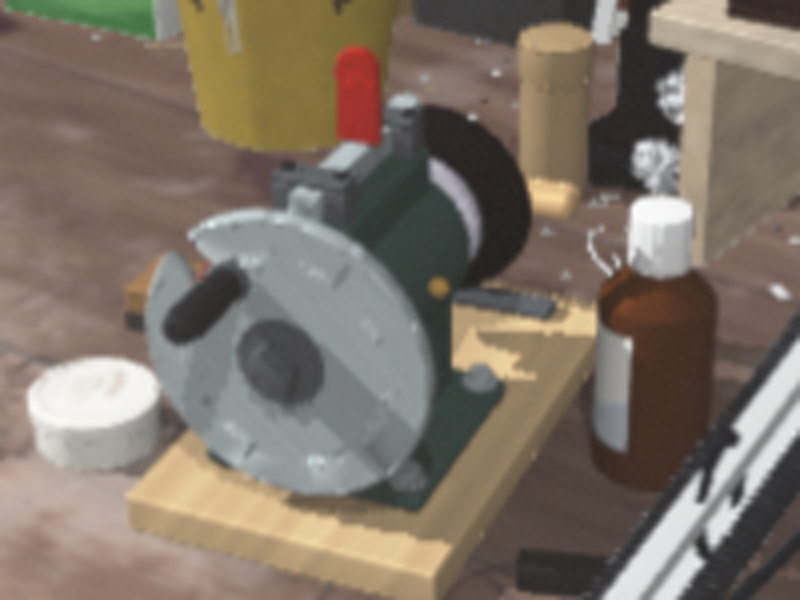

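View pics/tc.png

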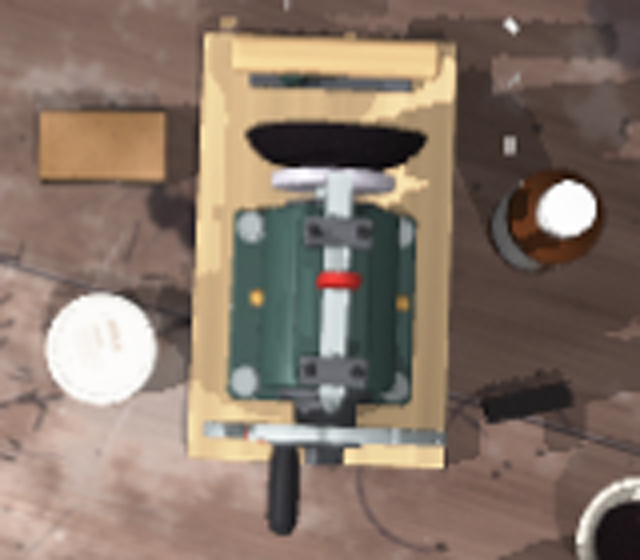

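Run:
```python
from h import *
def onz(n,uv,z):
    o,d=ray(n,uv); return o+d*(z-o[2])/d[2]
c=[(205,33),(455,45),(443,467),(190,458)]
P=np.array([onz('top',(u/4+270-.4,v/4+145-.4),.018) for u,v in c]); print(P)
print([np.linalg.norm(P[i]-P[(i+1)%4]) for i in range(4)])
H=np.array([(150,70),(150,-70),(-85,-70),(-85,70)])/1000.
# rigid fit
Q=P[:,:2];hm=H.mean(0);qm=Q.mean(0)
U,S,V=np.linalg.svd((H-hm).T@(Q-qm));R=(U@V).T;t=qm-R@hm
yaw=np.arctan2(R[1,0],R[0,0]);print('yaw',np.degrees(yaw),'t',t,'res',Q-(H@R.T+t))
# checks by depth
for n in('scene','top'):
    z=np.load(f'pics/{n}0.npz');im=z['im'].astype(int);d=z['d']
    m=(im[...,0]>150)&(im[...,1]<70)&(im[...,2]<70);m[:150]=0;m[240:]=0;m[:,:290]=0;m[:,400:]=0
    v,u=np.nonzero(m); p=pts(n,np.c_[u,v],d[v,u]); 
    h=(p[:,:2]-t)@R; print(n,len(u),u.mean(),v.mean(),'z',np.percentile(p[:,2],[2,50,98]),'hx',np.percentile(h[:,0],[5,50,95]),'hy',np.percentile(h[:,1],[5,50,95]))
# disc points in scene
z=np.load('pics/scene0.npz');d=z['d'];im=z['im']
v,u=np.mgrid[195:290,270:355];v=v.ravel();u=u.ravel();p=pts('scene',np.c_[u,v],d[v,u]);h=np.c_[(p[:,:2]-t)@R,p[:,2]]
k=(abs(h[:,0]+.072)<.012)&(np.hypot(h[:,1],h[:,2]-.092)<.07)&(np.hypot(h[:,1],h[:,2]-.092)>.015)
A=np.c_[h[k][:,1:],np.ones(k.sum())];s=np.linalg.lstsq(A,h[k][:,0],rcond=None)[0];print('disc plane',s,h[k].min(0),h[k].max(0),np.median(h[k],0))
# handle
k=(h[:,0]<-.085)&(h[:,0]>-.13)&(h[:,2]>.05); print('handle',k.sum(),np.c_[u,v][k].mean(0))
g=h[k]; k2=np.hypot(g[:,1],g[:,2]-.092)>.02; g=g[k2];print(np.median(g,0),g.min(0),g.max(0))
# rim profile
r=np.hypot(h[:,1],h[:,2]-.092);a=np.degrees(np.arctan2(h[:,1],h[:,2]-.092))
k=(abs(h[:,0]+.072)<.008)&(r>.05)&(r<.06)
print(np.histogram(a[k],np.arange(-90,95,5)))
```

```text
[[ 0.73682314 -0.02019888  0.018     ]
 [ 0.7341858  -0.15877925  0.018     ]
 [ 0.5018324  -0.15645516  0.018     ]
 [ 0.50292517 -0.01887575  0.018     ]]
[np.float64(0.13860546362338727), np.float64(0.2323650237949782), np.float64(0.13758375862928837), np.float64(0.23390170962613183)]
yaw -0.5331300638253316 t [ 0.58644303 -0.08827486] res [[-0.00026473 -0.00052528]
 [-0.00159941  0.00088829]
 [ 0.00103701  0.00102576]
 [ 0.00082713 -0.00138876]]
scene 184 328.5869565217391 183.04347826086956 z [0.15905387 0.17804942 0.19592812] hx [-0.0014172   0.00039927  0.0022125 ] hy [-0.00823781 -0.00207896  0.00490082]
top 27 353.4074074074074 214.85185185185185 z [0.17011986 0.19253617 0.19673032] hx [0.00215981 0.00291425 0.00500657] hy [-0.00517844  0.00236615  0.00917477]
disc plane [-0.00429909  0.00721653 -0.07380099] [-0.08386962 -0.06359236  0.03102599] [-0.06101284  0.06080279  0.15517065] [-0.07312181 -0.01050772  0.09652966]
handle 246 [292.69512195 240.92276423]
[-0.1074154   0.01602492  0.1291515 ] [-0.12040049  0.0103554   0.11912069] [-0.08520577  0.02531983  0.13312542]
(array([17, 15, 18, 15, 22, 16, 15, 16, 16, 21, 15, 17, 16, 19, 16, 15, 17,
       15, 17, 16, 19, 14, 16, 14, 16,  9,  0,  0, 16, 19, 16, 12, 13, 15,
        8,  9]), array([-90, -85, -80, -75, -70, -65, -60, -55, -50, -45, -40, -35, -30,
       -25, -20, -15, -10,  -5,   0,   5,  10,  15,  20,  25,  30,  35,
        40,  45,  50,  55,  60,  65,  70,  75,  80,  85,  90]))
```

Run:
```python
from h import *
for n in('scene','top'):
    z=np.load(f'pics/{n}0.npz');d=z['d']
    v,u=np.mgrid[0:400:3,0:640:3];v=v.ravel();u=u.ravel();k=d[v,u]>0;v=v[k];u=u[k]
    p=pts(n,np.c_[u,v],d[v,u]);k=(p[:,2]>.25)&(p[:,0]<.85)&(p[:,0]>-.1)&(abs(p[:,1])<.8);q=p[k]
    # occupancy 10cm
    c,ct=np.unique(np.floor(q[:,:2]*10).astype(int),axis=0,return_counts=True)
    print(n)
    for cc in c:
        s=q[(np.floor(q[:,:2]*10)==cc).all(1)];print(cc/10,len(s),s[:,2].min().round(2),s[:,2].max().round(2))
# fine slot edges / handle axis
```

```text
scene
[ 0.  -0.1] 3 0.25 0.25
[ 0.1 -0.1] 501 0.35 0.41
[0.1 0. ] 33 0.36 0.4
[ 0.2 -0.2] 8 0.33 0.36
[ 0.2 -0.1] 1693 0.33 0.47
[0.2 0. ] 9 0.39 0.43
[ 0.3 -0.2] 116 0.42 0.47
[ 0.3 -0.1] 48 0.34 0.47
[ 0.4 -0.3] 120 0.35 0.42
[ 0.4 -0.2] 135 0.39 0.46
[ 0.5 -0.4] 162 0.25 0.36
[ 0.5 -0.3] 135 0.32 0.39
[ 0.6 -0.5] 17 0.25 0.31
[ 0.6 -0.4] 166 0.25 0.34
[ 0.7 -0.4] 7 0.27 0.27
[ 0.8 -0.5] 9 0.27 0.28
[ 0.8 -0.4] 78 0.25 0.29
[ 0.8 -0.3] 21 0.25 0.28
[ 0.8 -0.2] 3 0.25 0.25
top
[0.2 0. ] 3 0.35 0.36
[0.2 0.4] 27 0.25 0.35
[0.2 0.5] 17 0.28 0.34
[ 0.3 -0.2] 81 0.42 0.51
[ 0.3 -0.1] 210 0.33 0.52
[0.3 0. ] 81 0.34 0.41
[ 0.4 -0.3] 49 0.35 0.42
[ 0.4 -0.2] 70 0.39 0.47
[ 0.5 -0.4] 60 0.29 0.36
[ 0.5 -0.3] 88 0.32 0.39
[0.5 0. ] 257 0.68 0.7
[0.5 0.1] 1186 0.68 0.9
[0.5 0.2] 91 0.68 0.69
[ 0.6 -0.5] 1 0.29 0.29
[ 0.6 -0.4] 118 0.25 0.34
[0.6 0. ] 132 0.68 0.69
[0.6 0.1] 580 0.68 0.74
[0.6 0.2] 32 0.68 0.69
[ 0.7 -0.4] 4 0.25 0.27
[ 0.8 -0.5] 10 0.27 0.28
[ 0.8 -0.4] 132 0.25 0.29
[ 0.8 -0.3] 49 0.25 0.29
[ 0.8 -0.2] 3 0.25 0.25
```

Run:
```python
from h import *
for n in('scene','top'):
    print(n,proj(n,[[.2185,.449,.303],[.2185,.449,.23],[.59,.14,.62],[.48,-.22,.45],[.6,-.09,.15]]).round())
    z=np.load(f'pics/{n}0.npz');d=z['d']
    for uv in [(120,30),(120,90),(120,130),(60,130),(180,130),(480,50),(480,200),(400,300),(440,60)] if n=='scene' else [(285,375),(140,175),(450,270),(90,180),(400,345),(170,300),(240,385),(310,370),(350,360)]:
        print(uv,d[uv[1],uv[0]],pts(n,[uv],[d[uv[1],uv[0]]]).round(3))
```

```text
scene [[-119.  144.]
 [-102.  191.]
 [ 183. -111.]
 [ 393.    8.]
 [ 332.  196.]]
(120, 30) 0.39888218 [[ 0.246 -0.05   0.447]]
(120, 90) 0.3870316 [[ 0.218 -0.068  0.402]]
(120, 130) 0.38513288 [[ 0.204 -0.075  0.372]]
(60, 130) 0.38511017 [[ 0.183 -0.028  0.374]]
(180, 130) 0.42211112 [[ 0.253 -0.095  0.36 ]]
(480, 50) 1.1215998 [[ 1.154 -0.24   0.324]]
(480, 200) 0.60242975 [[ 0.515 -0.333  0.219]]
(400, 300) 0.5467317 [[ 0.378 -0.27   0.141]]
(440, 60) 1.0454265 [[ 1.024 -0.171  0.315]]
top [[ 39. 416.]
 [ 58. 404.]
 [160. 181.]
 [461. 286.]
 [355. 211.]]
(285, 375) 0.7818237 [[0.329 0.021 0.344]]
(140, 175) 0.43959624 [[0.583 0.128 0.713]]
(450, 270) 1.1317186 [[ 0.486 -0.314  0.004]]
(90, 180) 0.45196348 [[0.579 0.18  0.701]]
(400, 345) 0.70049274 [[ 0.396 -0.141  0.43 ]]
(170, 300) 1.1320939 [[0.4   0.306 0.001]]
(240, 385) 1.8238617 [[ 0.024  0.255 -0.731]]
(310, 370) 0.783098 [[ 0.338 -0.017  0.343]]
(350, 360) 1.1172537 [[ 0.283 -0.097  0.001]]
```

Run:
```python
from h import *
b=np.load('pics/top0.npz')['im']
cv2.imwrite('pics/tc2.png',cv2.resize(b[200:400,140:440],None,fx=2.6,fy=2.6,interpolation=2)[:,:,::-1])
```

```text
(no output)
```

View pics/tc2.png

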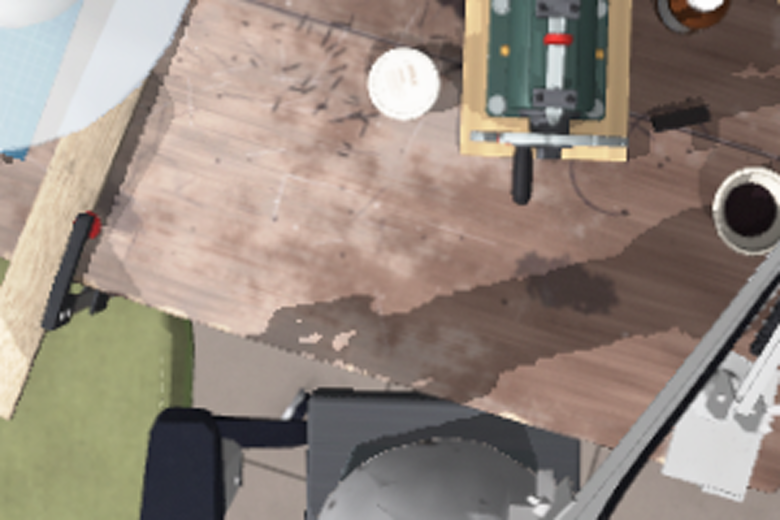

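Run:
```python
from h import *
print(vision.camera_model('scene')['mtx'],vision.camera_model('top')['mtx'])
q=[]
for n in('scene','top'):
    z=np.load(f'pics/{n}0.npz');d=z['d']
    v,u=np.mgrid[0:400:2,0:640:2];v=v.ravel();u=u.ravel();k=d[v,u]>0;v=v[k];u=u[k]
    p=pts(n,np.c_[u,v],d[v,u]);k=(p[:,2]>.2)&(p[:,0]<.5)&(p[:,0]>-.1)&(p[:,1]<.3)&(p[:,1]>-.35)&(p[:,2]<.62);q.append(p[k])
    print(n,k.sum())
q=np.vstack(q)
for z0 in np.arange(.2,.6,.03):
    s=q[(q[:,2]>=z0)&(q[:,2]<z0+.03)]
    if len(s):
        c=np.unique(np.round(s[:,:2]/.04).astype(int),axis=0)*4
        print(round(z0,2),len(s),s.min(0).round(3),s.max(0).round(3),c.tolist())
```

```text
[[478.43994478   0.         317.68169288]
 [  0.         478.43994478 197.23073285]
 [  0.           0.           1.        ]] [[517.76963295   0.         319.7556178 ]
 [  0.         517.76963295 198.8599413 ]
 [  0.           0.           1.        ]]
scene 6176
top 1072
0.2 129 [ 0.045 -0.327  0.2  ] [ 0.5   -0.004  0.23 ] [[4, -8], [8, -8], [8, -4], [8, 0], [48, -32]]
0.23 80 [ 0.045 -0.084  0.23 ] [ 0.075 -0.038  0.253] [[4, -8], [8, -8], [8, -4]]
0.32 447 [ 0.186 -0.101  0.327] [0.34  0.047 0.35 ] [[20, -8], [24, -12], [24, -8], [28, -12], [28, -8], [32, -8], [32, -4], [32, 0], [32, 4]]
0.35 1818 [ 0.175 -0.252  0.35 ] [0.499 0.055 0.38 ] [[16, -4], [16, 0], [20, -8], [20, -4], [20, 0], [20, 4], [24, -12], [24, -8], [28, -8], [28, 4], [32, -8], [32, -4], [32, 0], [32, 4], [44, -20], [48, -24], [48, -20]]
0.38 2035 [ 0.184 -0.252  0.38 ] [0.5   0.037 0.41 ] [[20, -8], [20, -4], [20, 0], [24, -8], [28, -8], [32, -8], [32, -4], [32, 0], [32, 4], [40, -16], [44, -20], [44, -16], [48, -24], [48, -20]]
0.41 1419 [ 0.201 -0.218  0.41 ] [0.475 0.009 0.44 ] [[20, -8], [20, -4], [20, 0], [24, -8], [24, -4], [24, 0], [28, -8], [28, -4], [32, -4], [32, 0], [36, -12], [40, -16], [40, -12], [44, -20], [44, -16], [48, -20]]
0.44 1116 [ 0.239 -0.181  0.44 ] [ 0.43  -0.017  0.47 ] [[24, -8], [24, -4], [24, 0], [28, -8], [28, -4], [32, -12], [32, -8], [36, -12], [36, -8], [40, -16], [40, -12], [44, -20], [44, -16]]
0.47 175 [ 0.245 -0.143  0.47 ] [ 0.395 -0.02   0.5  ] [[24, -8], [24, -4], [24, 0], [32, -8], [32, -4], [36, -12], [36, -8], [36, -4], [40, -16], [40, -12]]
0.5 29 [ 0.342 -0.112  0.501] [ 0.365 -0.073  0.518] [[36, -12], [36, -8]]
```

Run:
```python
from h import *
for n in('scene','top'):
    z=np.load(f'pics/{n}0.npz');d=z['d']
    v,u=np.mgrid[0:400,0:640];v=v.ravel();u=u.ravel();k=d[v,u]>0;v=v[k];u=u[k]
    p=pts(n,np.c_[u,v],d[v,u]);
    k=(p[:,2]>.15)&(p[:,2]<.27)&(p[:,0]<.15);print(n,k.sum(), np.c_[u,v][k].min(0) if k.any() else '',np.c_[u,v][k].max(0)if k.any() else '')
    k=(p[:,2]>.4)&(p[:,0]<.5)&(p[:,2]<.6);print(np.c_[u,v][k].min(0),np.c_[u,v][k].max(0))
    for zz in(.48,.5,.51,.52,.54):
        k=(p[:,2]>zz)&(p[:,0]<.5)&(p[:,2]<.62);print(zz,k.sum(),p[k].mean(0) if k.any() else '')
print(proj('top',[[.25,-.04,.5],[.3,-.04,.5],[.0,0,.2]]))
```

```text
scene 647 [  0 338] [ 18 399]
[46  0] [404  96]
0.48 0 
0.5 0 
0.51 0 
0.52 0 
0.54 0 
top 0  
[283 279] [461 399]
0.48 546 [ 0.35291748 -0.09294075  0.49308503]
0.5 121 [ 0.35303156 -0.0981709   0.50831499]
0.51 41 [ 0.34958811 -0.09837711  0.51493972]
0.52 0 
0.54 0 
[[323.24460997 468.24005886]
 [324.44542095 429.67474829]
 [297.81071821 529.04607993]]
```

drive_tool --steps '[0, 0, -0.03, 0, 0, 0, 1, 0, 0, -0.03, 0, 0, 0, 1]'

```text
clock: 0.27
eef_pos: [0.2181, 0.4483, 0.362]
tool_rot: [0.848, 0.53, -0.003, 0.002]
ft_force: [0.8, 0.3, -0.6]
grip_width: 0.0636
```

Run:
```python
from h import *
o=bot.get_obs();print({k:np.round(o[k],4) for k in('clock','joint_pos','eef_pos','tool_rot','ft_force','grip_width')})
```

```text
{'clock': np.float64(0.2667), 'joint_pos': array([1.118 , 0.2257, 0.1357, 1.488 , 0.    , 1.5708]), 'eef_pos': array([0.2181, 0.4483, 0.362 ]), 'tool_rot': array([ 0.8478,  0.5303, -0.003 ,  0.0019]), 'ft_force': array([ 0.7985,  0.3158, -0.5603]), 'grip_width': np.float64(0.0636)}
```

drive_tool --steps '[0.04, 0, -0.03, 0, 0, 0, 1, 0.04, 0, -0.03, 0, 0, 0, 1, 0, 0, 0, 0, 0, 0, 1]'

```text
clock: 0.52
eef_pos: [0.251, 0.5159, 0.4177]
tool_rot: [0.848, 0.53, 0.005, -0.003]
ft_force: [-0.1, 0.4, -0.7]
grip_width: 0.0254
```

Run:
```python
from h import *
o=bot.get_obs();print({k:np.round(o[k],4) for k in('clock','joint_pos','eef_pos','tool_rot','ft_force','grip_width')})
```

```text
{'clock': np.float64(0.5167), 'joint_pos': array([ 1.118 ,  0.3765,  0.4854,  1.6671, -0.    ,  1.5708]), 'eef_pos': array([0.251 , 0.5159, 0.4177]), 'tool_rot': array([ 0.8478,  0.5303,  0.0053, -0.0033]), 'ft_force': array([-0.0888,  0.3566, -0.7041]), 'grip_width': np.float64(0.0254)}
```

drive_tool --steps '[-0.04, 0, 0.0, 0, 0, 0, 1, -0.04, 0, 0.0, 0, 0, 0, 1, -0.04, 0, 0.0, 0, 0, 0, 1, -0.04, 0, 0, 0, 0, 0, 1, 0, 0, 0, 0, 0, 0, 1]'

```text
clock: 0.93
eef_pos: [0.1746, 0.359, 0.413]
tool_rot: [0.848, 0.53, -0.003, 0.002]
ft_force: [-0.5, -0.0, -0.3]
grip_width: 0.0002
```

Run:
```python
from h import *
o=bot.get_obs();print({k:np.round(o[k],4) for k in('clock','joint_pos','eef_pos','tool_rot','ft_force','grip_width')})
```

```text
{'clock': np.float64(0.9333), 'joint_pos': array([1.118 , 0.0206, 0.0293, 1.5864, 0.    , 1.5708]), 'eef_pos': array([0.1746, 0.359 , 0.413 ]), 'tool_rot': array([ 0.8478,  0.5303, -0.0029,  0.0018]), 'ft_force': array([-0.5298, -0.0307, -0.2581]), 'grip_width': np.float64(0.0002)}
```

drive_tool --steps '[0.02, 0, 0.03, 0, 7, 0, 1, 0.02, 0, 0.03, 0, 7, 0, 1, 0.02, 0, 0.03, 0, 7, 0, 1, 0, 0, 0, 0, 0, 0, 1, 0, 0, 0, 0, 0, 0, 1]'

```text
clock: 1.35
eef_pos: [0.2034, 0.4182, 0.3384]
tool_rot: [0.837, 0.524, 0.132, -0.083]
ft_force: [-0.5, 0.2, -0.1]
grip_width: -0.0003
```

Run:
```python
from h import *
o=bot.get_obs();print({k:np.round(o[k],4).tolist() for k in('clock','joint_pos','eef_pos','tool_rot','ft_force','grip_width')})
```

```text
{'clock': 1.35, 'joint_pos': [1.118, -0.0417, -0.2653, 1.0347, -0.0, 1.5708], 'eef_pos': [0.2034, 0.4182, 0.3384], 'tool_rot': [0.8375, 0.5239, 0.1319, -0.0825], 'ft_force': [-0.4972, 0.2091, -0.0601], 'grip_width': -0.0003}
```

drive_tool --steps '[0.04, 0, 0.0, 0, -7, 0, 1, 0.04, 0, 0.0, 0, -7, 0, 1, 0.04, 0, 0.0, 0, -7, 0, 1, 0, 0, 0, 0, -7, 0, 1, 0, 0, 0, 0, -7, 0, 1, 0, 0, 0, 0, -7, 0, 1, 0, 0, 0, 0, 0, 0, 1, 0, 0, 0, 0, 0, 0, 1]'

```text
clock: 2.02
eef_pos: [0.247, 0.5078, 0.3607]
tool_rot: [0.835, 0.523, -0.145, 0.091]
ft_force: [-0.2, -0.0, -0.0]
grip_width: 0.0003
```

Run:
```python
from h import *
o=bot.get_obs();print({k:np.round(o[k],4).tolist() for k in('clock','joint_pos','eef_pos','tool_rot','ft_force','grip_width')})
from scipy.spatial.transform import Rotation as Ro
D=[([.241334,.003852,1.335199],[.218549,.449227,.303101]),([.2257,.1357,1.488],[.2181,.4483,.362]),([.3765,.4854,1.6671],[.251,.5159,.4177]),([.0206,.0293,1.5864],[.1746,.359,.413])]
D.append((o['joint_pos'][1:4],o['eef_pos']))
import json;np.save('p5.npy',np.r_[o['joint_pos'],o['eef_pos']])
```

```text
{'clock': 2.0167, 'joint_pos': [1.118, 0.6204, 0.6802, 1.9753, 0.0, 1.5708], 'eef_pos': [0.247, 0.5078, 0.3607], 'tool_rot': [0.8352, 0.5225, -0.1454, 0.091], 'ft_force': [-0.2475, -0.0109, -0.0314], 'grip_width': 0.0003}
```

```bash
cat > kin.py <<'E'
import numpy as np
D=[([.241334,.003852,1.335199],[.218549,.449227,.303101]),([.2257,.1357,1.488],[.2181,.4483,.362]),([.3765,.4854,1.6671],[.251,.5159,.4177]),([.0206,.0293,1.5864],[.1746,.359,.413]),
([-.0417,-.2653,1.0347],[.2034,.4182,.3384]),([.6204,.6802,1.9753],[.247,.5078,.3607])]
q=np.array([d[0] for d in D]);p=np.array([d[1] for d in D]);P=np.hypot(p[:,0],p[:,1])+1j*p[:,2]
def basis(q):
    q=np.atleast_2d(q);a=-q[:,0];b=q[:,1]-q[:,0];c=b-q[:,2]
    return np.c_[np.ones(len(q)),np.exp(1j*a),np.exp(1j*b),np.exp(1j*c)]
B=basis(q);C=np.linalg.lstsq(B,P,rcond=None)[0]
if __name__=='__main__':
    print('coef',C.round(4),'abs',abs(C).round(4),'res',abs(B@C-P).max(),np.linalg.svd(B)[1])
    for qq in q:
        b=basis(qq)[0]*C; s=np.cumsum(b);print(s.round(3))
E
python3 kin.py
```

```text
coef [-1.000e-04+2.407e-01j -1.000e-04+4.931e-01j  3.914e-01+8.100e-03j
  3.322e-01+2.000e-04j] abs [0.2407 0.4931 0.3915 0.3322] res 8.160084946889253e-06 [4.85368108 0.62105043 0.19143189 0.13939208]
[-0.   +0.241j  0.118+0.72j   0.5  +0.635j  0.5  +0.303j]
[-0.   +0.241j  0.11 +0.721j  0.501+0.694j  0.499+0.362j]
[-0.   +0.241j  0.181+0.699j  0.569+0.75j   0.574+0.418j]
[-0.   +0.241j  0.01 +0.734j  0.401+0.745j  0.399+0.413j]
[-0.   +0.241j -0.021+0.733j  0.363+0.654j  0.465+0.338j]
[-0.   +0.241j  0.287+0.642j  0.677+0.673j  0.565+0.361j]
```

Run:
```python
from h import *
from scipy.spatial.transform import Rotation as Ro
for n in ('top','scene'):
    z=np.load(f'pics/{n}0.npz');d=z['d']
    v,u=np.mgrid[0:400,0:640];v=v.ravel();u=u.ravel();k=d[v,u]>0;v=v[k];u=u[k]
    p=pts(n,np.c_[u,v],d[v,u]);k=(p[:,0]>.2)&(p[:,0]<.7)&(p[:,1]>-.0)&(p[:,1]<.6)&(p[:,2]>.01)&(p[:,2]<.6);q=p[k]
    for cc in np.unique(np.floor(q[:,:2]*10).astype(int),axis=0):
        s=q[(np.floor(q[:,:2]*10)==cc).all(1)];print(n,cc/10,len(s),np.percentile(s[:,2],[50,99]).round(3))
o=bot.get_obs();R0=Ro.from_quat(o['tool_rot'])
th=np.radians(75);yaw=np.radians(-.5)
Z=np.array([0,-np.sin(th),-np.cos(th)]);X=np.array([1,0,0.]);Y=np.cross(Z,X)
T=Ro.from_euler('z',yaw)*Ro.from_matrix(np.c_[X,Y,Z])
rv=(R0.inv()*T).as_rotvec(degrees=True);print('rotvec',rv,np.linalg.norm(rv), R0.as_matrix())
for tgt in([.34,.30,.30],):print(R0.inv().apply(np.array(tgt)-o['eef_pos']))
print('T',T.as_quat(), T.inv().apply(np.array([.4895,.03,.144])-[.34,.30,.30]))
```

```text
top [0.2 0. ] 23 [0.359 0.371]
top [0.2 0.3] 197 [0.012 0.017]
top [0.2 0.4] 266 [0.29  0.347]
top [0.2 0.5] 134 [0.3   0.338]
top [0.3 0. ] 689 [0.374 0.407]
top [0.3 0.3] 874 [0.013 0.048]
top [0.4 0.2] 252 [0.014 0.041]
top [0.4 0.3] 611 [0.012 0.042]
top [0.5 0. ] 595 [0.023 0.028]
top [0.5 0.2] 159 [0.012 0.016]
top [0.5 0.3] 40 [0.012 0.015]
top [0.6 0. ] 569 [0.023 0.028]
top [0.6 0.2] 3 [0.012 0.014]
top [0.6 0.5] 1 [0.012 0.012]
scene [0.2 0. ] 83 [0.413 0.43 ]
scene [0.2 0.3] 287 [0.013 0.015]
scene [0.2 0.4] 4 [0.013 0.013]
scene [0.3 0.2] 39 [0.036 0.046]
scene [0.3 0.3] 1253 [0.014 0.048]
scene [0.4 0.2] 434 [0.019 0.042]
scene [0.4 0.3] 287 [0.013 0.044]
scene [0.5 0. ] 638 [0.024 0.026]
scene [0.5 0.2] 592 [0.014 0.016]
scene [0.5 0.3] 167 [0.012 0.015]
scene [0.5 0.4] 17 [0.011 0.013]
scene [0.6 0. ] 73 [0.023 0.026]
scene [0.6 0.2] 443 [0.012 0.015]
scene [0.6 0.3] 33 [0.011 0.013]
scene [0.6 0.4] 35 [0.011 0.013]
scene [0.6 0.5] 29 [0.011 0.013]
rotvec [-55.08590319 -26.02592466  64.13326091] 88.45835539848864 [[ 4.11667597e-01  8.99254487e-01 -1.47889002e-01]
 [ 8.46333537e-01 -4.37425840e-01 -3.03937786e-01]
 [-3.38007889e-01 -4.20842671e-05 -9.41143276e-01]]
[-0.11706453  0.17451458  0.10650383]
T [ 0.79334579 -0.00346165 -0.00265621  0.60875563] [ 0.15185047 -0.08114361  0.29990565]
```

drive_tool --steps '[-0.0195, 0.029, 0.0178, 0, 0, 0, 1, -0.0195, 0.029, 0.0178, 0, 0, 0, 1, -0.0195, 0.029, 0.0178, 0, 0, 0, 1, -0.0195, 0.029, 0.0178, 0, 0, 0, 1, -0.0195, 0.029, 0.0178, 0, 0, 0, 1, -0.0195, 0.029, 0.0178, 0, 0, 0, 1]'

```text
clock: 2.52
eef_pos: [0.3386, 0.2963, 0.3054]
tool_rot: [0.836, 0.523, -0.139, 0.089]
ft_force: [-0.3, 1.4, -0.2]
grip_width: 0.0002
```

drive_tool --steps '[0, 0, 0, -4.24, -2, 4.93, 1, 0, 0, 0, -4.24, -2, 4.93, 1, 0, 0, 0, -4.24, -2, 4.93, 1, 0, 0, 0, -4.24, -2, 4.93, 1, 0, 0, 0, -4.24, -2, 4.93, 1, 0, 0, 0, -4.24, -2, 4.93, 1]'

```text
clock: 3.02
eef_pos: [0.3384, 0.298, 0.3063]
tool_rot: [0.883, 0.298, -0.079, 0.355]
ft_force: [-0.3, 1.0, 0.1]
grip_width: 0.0004
```

drive_tool --steps '[0, 0, 0, -4.24, -2, 4.93, 1, 0, 0, 0, -4.24, -2, 4.93, 1, 0, 0, 0, -4.24, -2, 4.93, 1, 0, 0, 0, -4.24, -2, 4.93, 1, 0, 0, 0, -4.24, -2, 4.93, 1, 0, 0, 0, -4.24, -2, 4.93, 1, 0, 0, 0, -4.24, -2, 4.93, 1]'

```text
clock: 3.6
eef_pos: [0.3229, 0.2591, 0.2647]
tool_rot: [0.809, 0.001, 0.013, 0.587]
ft_force: [-0.2, 1.2, -0.2]
grip_width: -0.0002
```

```bash
cat >> h.py <<'E'
from scipy.spatial.transform import Rotation as Ro
YAW=np.radians(-.5); HT=np.array([.5864,-.0883,0]); RH=Ro.from_euler('z',YAW)
def st():
    o=bot.get_obs();R=Ro.from_quat(o['tool_rot']);p=o['eef_pos'];tip=p+R.apply([0,0,.0726])
    print('t',round(float(o['clock']),2),'q',o['joint_pos'].round(3),'tcp',p.round(4),'F',o['ft_force'].round(1))
    print('tipH',RH.inv().apply(tip-HT).round(4),'axes',(RH.inv()*R).as_matrix().round(3).tolist())
    return o,R,p,tip
def goto(tipH,th=75):
    o,R,p,tip=st();t=np.radians(th)
    Z=np.array([0,-np.sin(t),-np.cos(t)]);X=np.array([1,0,0.]);T=RH*Ro.from_matrix(np.c_[X,np.cross(Z,X),Z])
    print('rot',(R.inv()*T).as_rotvec(degrees=True).round(2),'shift(tip)',R.inv().apply(RH.apply(tipH)+HT-tip).round(4),'shift(tcp, in final)',T.inv().apply(RH.apply(tipH)+HT-T.apply([0,0,.0726])-p).round(4))
E
python3 - <<'E'
from h import *
goto([-.098,.060,.125])
E
```

```text
t 3.6 q [ 0.985  0.774  0.157  2.147 -0.576  2.95 ] tcp [0.3229 0.2591 0.2647] F [-0.2  1.2 -0.2]
tipH [-0.2643  0.2761  0.2423] axes [[0.999, -0.011, 0.031], [0.026, -0.31, -0.95], [0.02, 0.951, -0.309]]
rot [-3.04 -1.76 -0.7 ] shift(tip) [ 0.1582 -0.0464  0.2468] shift(tcp, in final) [ 0.1686 -0.0612  0.239 ]
```

```bash
cat >> kin.py <<'E'
from scipy.spatial.transform import Rotation as Ro
from scipy.optimize import least_squares
E_=0.1
def fk(q,e=None):
    e=E_ if e is None else e
    s=np.cumsum((basis(q[1:4])[0]*C)[:3]);w=s[2]
    R=Ro.from_euler('z',q[0])*Ro.from_euler('y',q[1]-q[2]+q[3])
    w3=Ro.from_euler('z',q[0]).apply([w.real,0,w.imag])
    el=Ro.from_euler('z',q[0]).apply([s[1].real,0,s[1].imag])
    j5=w3+R.apply([e,0,0]);R5=R*Ro.from_euler('z',q[4]);tcp=j5+R5.apply([.3322-e,0,0])
    R6=R5*Ro.from_euler('x',q[5])
    # tool: z=local x, jaw x = local z at q6=pi/2
    return el,w3,j5,tcp,R6
E
python3 - <<'E'
from kin import *
q=[0.985,0.774,0.157,2.147,-0.576,2.95]
p=np.array([.3229,.2591,.2647])
for e in(0,.05,.1,.15,.2):
    el,w,j5,t,R=fk(q,e);print(e,t-p,R.as_matrix().round(3).tolist())
E
```

```text
0 [ 0.05427661 -0.0179008   0.00604634] [[0.023, 1.0, -0.014], [-0.951, 0.017, -0.31], [-0.309, 0.02, 0.951]]
0.05 [ 0.02743747 -0.00909324  0.00307194] [[0.023, 1.0, -0.014], [-0.951, 0.017, -0.31], [-0.309, 0.02, 0.951]]
0.1 [ 5.98329396e-04 -2.85675500e-04  9.75506782e-05] [[0.023, 1.0, -0.014], [-0.951, 0.017, -0.31], [-0.309, 0.02, 0.951]]
0.15 [-0.02624081  0.00852189 -0.00287684] [[0.023, 1.0, -0.014], [-0.951, 0.017, -0.31], [-0.309, 0.02, 0.951]]
0.2 [-0.05307996  0.01732945 -0.00585123] [[0.023, 1.0, -0.014], [-0.951, 0.017, -0.31], [-0.309, 0.02, 0.951]]
```

```bash
cat >> kin.py <<'E'
E_=.1011
lo=np.array([-2.72,-1.05,-1.09,-1.99,-1.42,-3.14]);hi=np.array([2.72,1.87,1.28,2.15,1.44,3.14])
P6=np.array([[0,0,1],[1,0,0],[0,1,0]],float) # tool cols from local
def toolR(R6): m=R6.as_matrix(); return Ro.from_matrix(np.c_[m[:,1],m[:,2],m[:,0]])
def ik(tcp,T,q0):
    def f(q):
        el,w,j5,t,R=fk(q);return np.r_[(t-tcp)*5,(toolR(R).inv()*T).as_rotvec()]
    r=least_squares(f,np.clip(q0,lo+.01,hi-.01),bounds=(lo,hi));return r.x,np.abs(r.fun).max()
E
python3 - <<'E'
from kin import *
from h import RH,HT
q0=np.array([0.985,0.774,0.157,2.147,-0.576,2.95])
def T_(th):
    t=np.radians(th);Z=np.array([0,-np.sin(t),-np.cos(t)]);X=np.array([1,0,0.]);return RH*Ro.from_matrix(np.c_[X,np.cross(Z,X),Z])
for th in(75,65,55):
    T=T_(th);q=q0
    for nm,h in(('pre',[-.098,.06,.125]),('end',[-.098,0.0,.129]),('lift',[-.098,.06,.2]),('tabpre',[.03,.05,.2]),('tab',[.03,-.01,.182]),('tabend',[-.01,-.01,.182])):
        tcp=RH.apply(h)+HT-T.apply([0,0,.0726]);q,e=ik(tcp,T,q);el,w,j5,_,_=fk(q);print(th,nm,q.round(2),'err',round(e,4),el.round(2),w.round(2),j5.round(2))
E
```

```text
75 pre [ 0.5   0.9   0.04  1.77 -1.01  2.7 ] err 0.0 [0.34 0.18 0.55] [0.57 0.31 0.25] [0.49 0.27 0.2 ]
75 end [ 0.4   0.85 -0.06  1.64 -1.09  2.6 ] err 0.0 [0.34 0.14 0.57] [0.57 0.24 0.26] [0.49 0.21 0.21]
75 lift [ 0.5   0.8   0.06  1.9  -1.01  2.7 ] err 0.0 [0.31 0.17 0.59] [0.57 0.31 0.33] [0.49 0.27 0.28]
75 tabpre [ 0.39  0.97  0.46  2.03 -1.1   2.59] err 0.0 [0.38 0.15 0.52] [0.7  0.29 0.34] [0.62 0.25 0.28]
75 tab [ 0.3   0.93  0.34  1.84 -1.17  2.47] err 0.0 [0.38 0.12 0.54] [0.69 0.22 0.33] [0.62 0.19 0.26]
75 tabend [ 0.33  0.87  0.2   1.79 -1.15  2.5 ] err 0.0 [0.36 0.12 0.56] [0.65 0.22 0.32] [0.58 0.2  0.26]
65 pre [ 0.47  0.76 -0.03  1.56 -0.94  2.45] err 0.0 [0.3  0.15 0.6 ] [0.55 0.28 0.33] [0.49 0.25 0.25]
65 end [ 0.37  0.7  -0.13  1.41 -1.    2.32] err 0.0 [0.3  0.11 0.62] [0.55 0.21 0.34] [0.49 0.19 0.26]
65 lift [ 0.47  0.66  0.02  1.7  -0.94  2.45] err 0.0 [0.27 0.14 0.63] [0.55 0.28 0.4 ] [0.49 0.25 0.33]
65 tabpre [ 0.37  0.84  0.4   1.79 -1.    2.32] err 0.0 [0.34 0.13 0.57] [0.68 0.26 0.41] [0.62 0.24 0.33]
65 tab [ 0.28  0.8   0.27  1.59 -1.05  2.18] err 0.0 [0.34 0.1  0.59] [0.67 0.19 0.4 ] [0.62 0.18 0.31]
65 tabend [ 0.3   0.73  0.14  1.55 -1.04  2.21] err 0.0 [0.32 0.1  0.61] [0.63 0.19 0.4 ] [0.58 0.18 0.31]
55 pre [ 0.42  0.63 -0.09  1.39 -0.84  2.25] err 0.0 [0.27 0.12 0.64] [0.54 0.24 0.39] [0.49 0.22 0.3 ]
55 end [ 0.32  0.57 -0.18  1.25 -0.89  2.1 ] err 0.0 [0.25 0.08 0.66] [0.53 0.17 0.4 ] [0.49 0.16 0.3 ]
55 lift [ 0.42  0.54 -0.02  1.55 -0.84  2.25] err 0.0 [0.23 0.1  0.66] [0.54 0.24 0.46] [0.49 0.22 0.37]
55 tabpre [ 0.33  0.74  0.35  1.62 -0.88  2.12] err 0.0 [0.31 0.11 0.61] [0.66 0.22 0.47] [0.62 0.21 0.37]
55 tab [ 0.24  0.7   0.23  1.44 -0.92  1.98] err 0.0 [0.31 0.07 0.62] [0.65 0.16 0.45] [0.62 0.15 0.36]
55 tabend [ 0.25  0.63  0.11  1.4  -0.91  2.01] err 0.0 [0.28 0.07 0.64] [0.61 0.16 0.45] [0.58 0.15 0.36]
```

Run:
```python
from h import *
goto([-.098,.06,.125],60)
from kin import *
q=np.array([0.985,0.774,0.157,2.147,-0.576,2.95])
o=bot.get_obs();R=Ro.from_quat(o['tool_rot']);t=np.radians(60);Z=np.array([0,-np.sin(t),-np.cos(t)]);X=np.array([1,0,0.]);T=RH*Ro.from_matrix(np.c_[X,np.cross(Z,X),Z])
rv=(R.inv()*T).as_rotvec();P1=RH.apply([-.098,.06,.125])+HT-T.apply([0,0,.0726])
for s in np.linspace(0,1,6):
    q,e=ik(o['eef_pos']*(1-s)+P1*s,R*Ro.from_rotvec(rv*s),q);print(q.round(2),round(e,4))
```

```text
t 3.6 q [ 0.985  0.774  0.157  2.147 -0.576  2.95 ] tcp [0.3229 0.2591 0.2647] F [-0.2  1.2 -0.2]
tipH [-0.2643  0.2761  0.2423] axes [[0.999, -0.011, 0.031], [0.026, -0.31, -0.95], [0.02, 0.951, -0.309]]
rot [11.96 -1.84 -0.46] shift(tip) [ 0.1582 -0.0464  0.2468] shift(tcp, in final) [0.1686 0.0216 0.2442]
[ 0.99  0.77  0.16  2.15 -0.58  2.95] 0.0
[ 0.89  0.74  0.08  2.02 -0.65  2.87] 0.0
[ 0.78  0.72  0.02  1.9  -0.72  2.77] 0.0
[ 0.67  0.71 -0.02  1.76 -0.79  2.65] 0.0
[ 0.56  0.7  -0.05  1.62 -0.85  2.51] 0.0
[ 0.45  0.69 -0.06  1.47 -0.89  2.35] 0.0
```

drive_tool --steps '[0, 0, 0, 6, -0.9, -0.2, 1, 0, 0, 0, 6, -0.9, -0.2, 1, 0.021, 0.0027, 0.0305, 0, 0, 0, 1, 0.021, 0.0027, 0.0305, 0, 0, 0, 1, 0.021, 0.0027, 0.0305, 0, 0, 0, 1, 0.021, 0.0027, 0.0305, 0, 0, 0, 1]'

```text
clock: 4.1
eef_pos: [0.4069, 0.1465, 0.2136]
tool_rot: [0.866, -0.003, -0.002, 0.5]
ft_force: [1.9, -0.4, -0.1]
grip_width: 0.0001
```

Run:
```python
from h import *
goto([-.098,.06,.125],60)
shot('scene','scene1');shot('top','top1')
```

```text
t 4.1 q [ 0.703  0.652 -0.017  1.747 -0.716  2.613] tcp [0.4069 0.1465 0.2136] F [ 1.9 -0.4 -0.1]
tipH [-0.1814  0.1704  0.1772] axes [[1.0, 0.002, 0.001], [0.002, -0.501, -0.866], [-0.001, 0.866, -0.501]]
rot [-0.06 -0.08  0.1 ] shift(tip) [0.0832 0.0102 0.1218] shift(tcp, in final) [0.0835 0.0099 0.1217]
```

View pics/scene1.png

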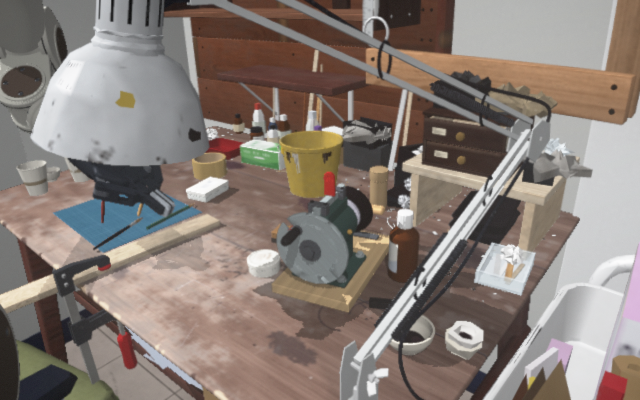

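View pics/top1.png

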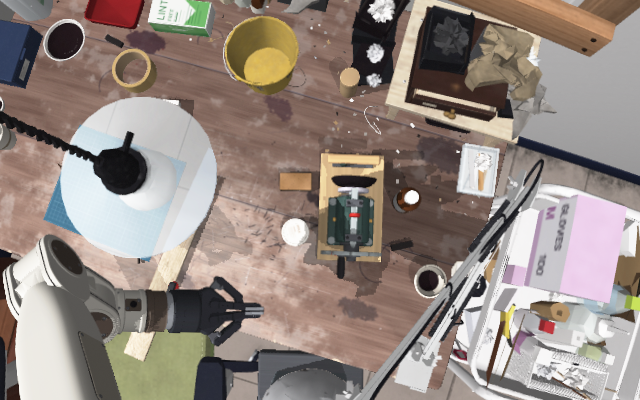

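drive_tool --steps '[0.0208, 0.0025, 0.0304, 0, 0, 0, 1, 0.0208, 0.0025, 0.0304, 0, 0, 0, 1, 0.0208, 0.0025, 0.0304, 0, 0, 0, 1, 0.0208, 0.0025, 0.0304, 0, 0, 0, 1, 0, 0, 0, 0, 0, 0, 1]'

```text
clock: 4.62
eef_pos: [0.4895, 0.0323, 0.1601]
tool_rot: [0.865, -0.006, -0.004, 0.501]
ft_force: [-1.0, 0.8, -0.1]
grip_width: -0.0001
```

Run:
```python
from h import *
goto([-.098,.035,.120],60)
for n in('scene','top'):
    im,d=shot(n,n+'2')
    c=im[160:310,240:440] if n=='scene' else im[145:305,250:430]
    cv2.imwrite(f'pics/{n}2c.png',cv2.resize(c,None,fx=3.6,fy=3.6,interpolation=2)[:,:,::-1])
```

```text
t 4.62 q [ 0.441  0.697 -0.062  1.466 -0.893  2.347] tcp [0.4895 0.0323 0.1601] F [-1.   0.8 -0.1]
tipH [-0.0982  0.0568  0.124 ] axes [[1.0, -0.002, -0.005], [-0.005, -0.498, -0.867], [-0.001, 0.867, -0.498]]
rot [ 0.16  0.27 -0.1 ] shift(tip) [0.0004 0.0073 0.0209] shift(tcp, in final) [-0.0001  0.0076  0.0209]
```

View pics/scene2c.png

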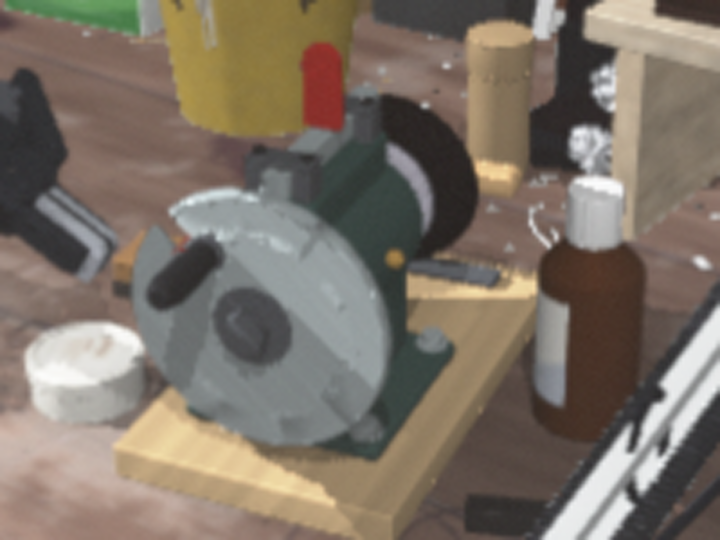

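View pics/top2c.png

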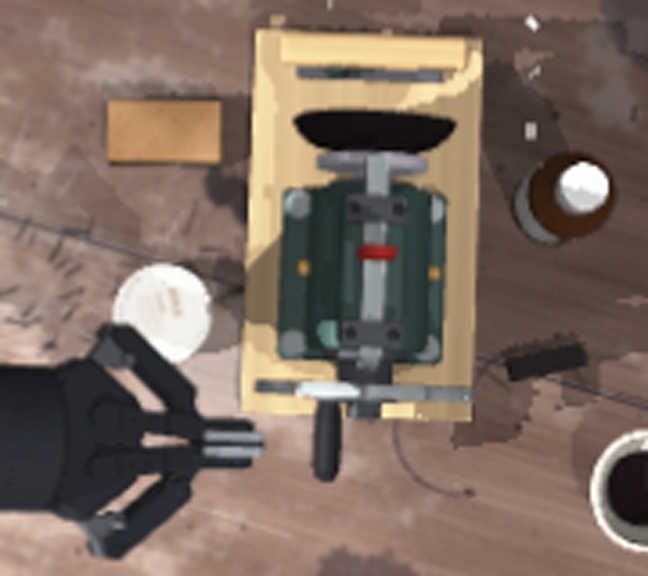

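Run:
```python
from h import *
goto([-.098,.030,.128],60)
T=np.array([[1,0],[0,1]])
for a,b in(((.030,.128),(.0258,.129)),((.0258,.129),(.012,.1335)),((.012,.1335),(-.0025,.1328))):
    d=np.r_[0,np.array(b)-a];t=np.radians(60);Z=np.array([0,-np.sin(t),-np.cos(t)]);Y=np.array([0,-.5,.866]);print(d@Y,d@Z)
```

```text
t 4.72 q [ 0.447  0.696 -0.061  1.472 -0.89   2.35 ] tcp [0.4882 0.0352 0.1611] F [ 0.4 -0.2 -0.1]
tipH [-0.0995  0.0597  0.125 ] axes [[1.0, 0.002, -0.003], [-0.002, -0.498, -0.867], [-0.003, 0.867, -0.498]]
rot [0.15 0.18 0.11] shift(tip) [0.0015 0.0174 0.0242] shift(tcp, in final) [0.0012 0.0177 0.0242]
0.0029660000000000003 0.003137306695894641
0.010797000000000003 0.00970115057222525
0.006643799999999995 0.012907368354874363
```

drive_tool --steps '[0.0015, 0.009, 0.012, 0, 0, 0, 1, 0, 0.0085, 0.012, 0, 0, 0, 1, 0, 0.001, 0.001, 0, 0, 0, 1, 0, 0.002, 0.002, 0, 0, 0, 1, 0, 0.0, 0.0, 0, 0, 0, 1]'

```text
clock: 5.13
eef_pos: [0.4893, 0.0034, 0.1644]
tool_rot: [0.865, -0.001, -0.004, 0.502]
ft_force: [0.3, -0.1, 0.2]
grip_width: 0.0002
```

Run:
```python
from h import *
st()
im,d=shot('scene','scene3')
cv2.imwrite(f'pics/scene3c.png',cv2.resize(im[160:310,240:440],None,fx=3.6,fy=3.6,interpolation=2)[:,:,::-1])
```

```text
t 5.13 q [ 0.393  0.662 -0.11   1.401 -0.925  2.274] tcp [0.4893 0.0034 0.1644] F [ 0.3 -0.1  0.2]
tipH [-0.098   0.0279  0.1284] axes [[1.0, 0.007, -0.001], [0.002, -0.496, -0.868], [-0.006, 0.868, -0.496]]
```

View pics/scene3c.png

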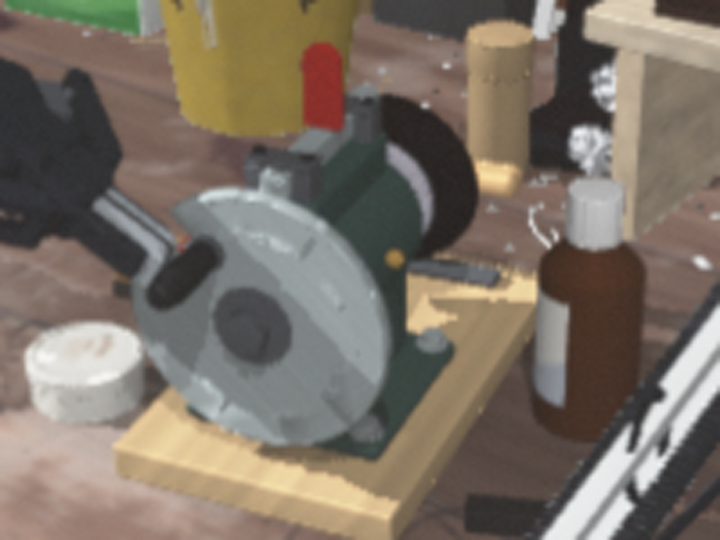

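drive_tool --steps '[0, 0.0025, 0.002, 0, 0, 0, 1, 0, 0.0025, 0.002, 0, 0, 0, 1, 0, 0.0025, 0.002, 0, 0, 0, 1, 0, 0.0025, 0.0025, 0, 0, 0, 1, 0, 0.002, 0.0025, 0, 0, 0, 1]'

```text
clock: 5.6
eef_pos: [0.4893, -0.0116, 0.1709]
tool_rot: [0.864, 0.001, -0.005, 0.504]
ft_force: [-3.4, 7.0, 12.8]
grip_width: -0.0001
```

```bash
cat >> h.py <<'E'
def spindle(f):
    im,d=shot('scene',f)
    cv2.imwrite(f'pics/{f}c.png',cv2.resize(im[160:310,240:440],None,fx=3.6,fy=3.6,interpolation=2)[:,:,::-1])
    v,u=np.mgrid[190:295,265:360];v=v.ravel();u=u.ravel();p=pts('scene',np.c_[u,v],d[v,u]);h=RH.inv().apply(p-HT)
    # rays onto disc outer plane x=-.0733, depth behind plane at rim radius => slot
    o,_=ray('scene',(320,200));oh=RH.inv().apply(o-HT);s=(-.0733-oh[0])/(h[:,0]-oh[0]);g=oh+(h-oh)*s[:,None]
    r=np.hypot(g[:,1],g[:,2]-.092);a=np.degrees(np.arctan2(g[:,1],g[:,2]-.092))
    k=(r>.050)&(r<.058);on=abs(h[:,0]+.0733)<.007
    for b in range(-40,80,2):
        m=k&(a>=b)&(a<b+2)
        if m.any() and on[m].mean()<.75: print(b,on[m].mean().round(2),end='; ')
    k=(h[:,0]<-.088)&(h[:,0]>-.125)&(np.hypot(h[:,1],h[:,2]-.092)<.052)&(np.hypot(h[:,1],h[:,2]-.092)>.024)&(im[v,u].max(1)<90)
    print('\nhandle surf',k.sum(),np.median(h[k],0).round(4) if k.any() else '')
E
python3 - <<'E'
from h import *
st();spindle('s4')
E
```

```text
t 5.6 q [ 0.368  0.64  -0.13   1.376 -0.943  2.235] tcp [ 0.4893 -0.0116  0.1709] F [-3.4  7.  12.8]
tipH [-0.0977  0.0126  0.1351] axes [[1.0, 0.011, 0.001], [0.006, -0.493, -0.87], [-0.009, 0.87, -0.493]]
16 0.17; 18 0.0; 20 0.0; 22 0.0; 24 0.0; 26 0.4; 28 0.0; 30 0.0; 32 0.0; 34 0.0; 36 0.0; 38 0.0; 40 0.0; 42 0.0; 44 0.0; 46 0.0; 48 0.0; 50 0.0; 52 0.0; 54 0.0; 56 0.0; 58 0.0; 60 0.0; 62 0.0; 64 0.0; 66 0.0; 68 0.5; 
handle surf 200 [-0.1099  0.0037  0.1348]h.py:32: RuntimeWarning: divide by zero encountered in divide
  o,_=ray('scene',(320,200));oh=RH.inv().apply(o-HT);s=(-.0733-oh[0])/(h[:,0]-oh[0]);g=oh+(h-oh)*s[:,None]
h.py:32: RuntimeWarning: invalid value encountered in multiply
  o,_=ray('scene',(320,200));oh=RH.inv().apply(o-HT);s=(-.0733-oh[0])/(h[:,0]-oh[0]);g=oh+(h-oh)*s[:,None]
```

View pics/s4c.png

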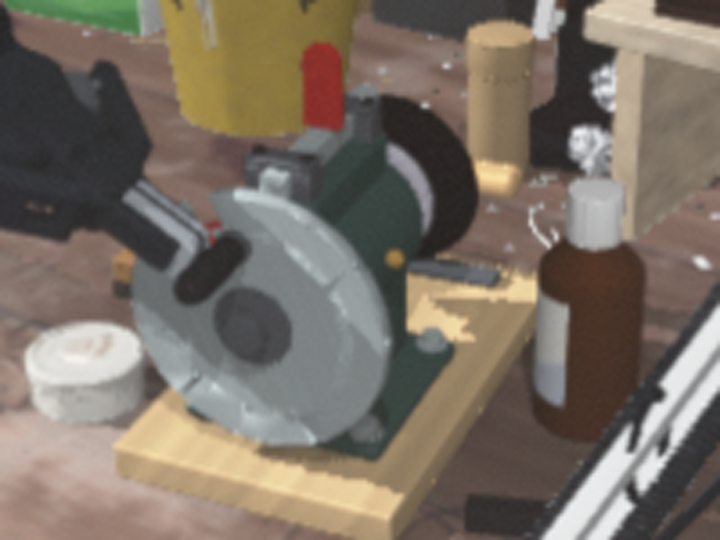

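drive_tool --steps '[0, 0.0025, 0.0015, 0, 0, 0, 1, 0, 0.002, 0.0025, 0, 0, 0, 1, 0, 0.0015, 0.0025, 0, 0, 0, 1, 0, 0.001, 0.002, 0, 0, 0, 1, 0, 0, 0, 0, 0, 0, 1]'

```text
clock: 6.07
eef_pos: [0.4898, -0.0232, 0.1713]
tool_rot: [0.864, -0.0, -0.004, 0.503]
ft_force: [-0.0, 1.8, 4.7]
grip_width: -0.0001
```

```bash
python3 - 2>/dev/null <<'E'
from h import *
st();spindle('s5')
E
```

```text
t 6.07 q [ 0.347  0.629 -0.145  1.346 -0.953  2.207] tcp [ 0.4898 -0.0232  0.1713] F [-0.   1.8  4.7]
tipH [-0.0971  0.0011  0.1354] axes [[1.0, 0.008, 0.0], [0.004, -0.494, -0.869], [-0.007, 0.869, -0.494]]
-2 0.67; 0 0.14; 2 0.2; 4 0.2; 6 0.2; 8 0.2; 10 0.6; 16 0.67; 18 0.4; 20 0.0; 22 0.0; 24 0.0; 26 0.0; 28 0.0; 30 0.0; 32 0.0; 34 0.0; 36 0.0; 38 0.0; 40 0.0; 42 0.0; 44 0.0; 46 0.0; 48 0.0; 50 0.0; 52 0.0; 54 0.0; 56 0.0; 58 0.0; 60 0.4; 
handle surf 225 [-0.1096 -0.0071  0.1357]
```

View pics/s5c.png

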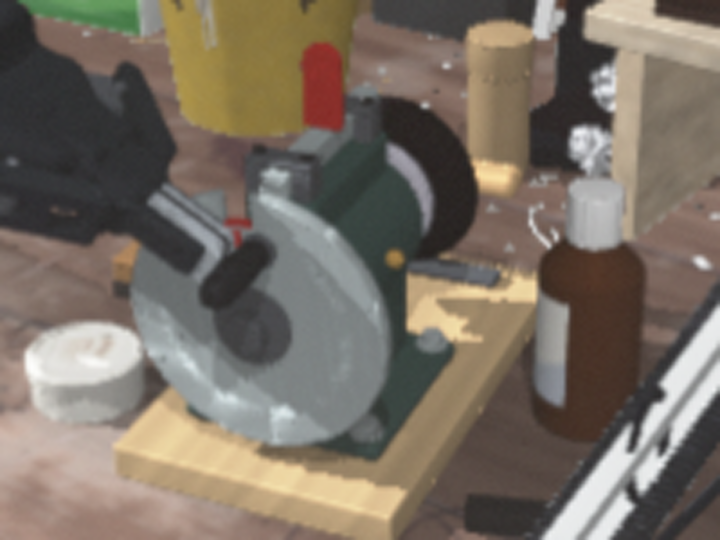

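drive_tool --steps '[0, 0.001, 0.0017, 0, 0, 0, 1, 0, 0.0005, 0.0013, 0, 0, 0, 1, 0, 0.0005, 0.001, 0, 0, 0, 1, 0, 0, 0, 0, 0, 0, 1]'

```text
clock: 6.45
eef_pos: [0.4898, -0.0277, 0.1705]
tool_rot: [0.864, -0.001, -0.004, 0.503]
ft_force: [0.5, 2.5, 4.7]
grip_width: 0.0001
```

```bash
python3 - 2>/dev/null <<'E'
from h import *
st();spindle('s6')
E
```

```text
t 6.45 q [ 0.338  0.626 -0.152  1.333 -0.957  2.196] tcp [ 0.4898 -0.0277  0.1705] F [0.5 2.5 4.7]
tipH [-0.0972 -0.0033  0.1346] axes [[1.0, 0.008, -0.001], [0.003, -0.494, -0.869], [-0.007, 0.869, -0.494]]
-8 0.25; -6 0.2; -4 0.4; -2 0.33; 0 0.14; 2 0.2; 14 0.6; 16 0.5; 18 0.2; 20 0.0; 22 0.0; 24 0.0; 26 0.0; 28 0.0; 30 0.0; 32 0.0; 34 0.0; 36 0.0; 38 0.0; 40 0.0; 42 0.0; 44 0.0; 46 0.0; 48 0.0; 50 0.0; 52 0.0; 54 0.0; 56 0.0; 58 0.0; 
handle surf 232 [-0.1103 -0.0116  0.1352]
```

View pics/s6c.png

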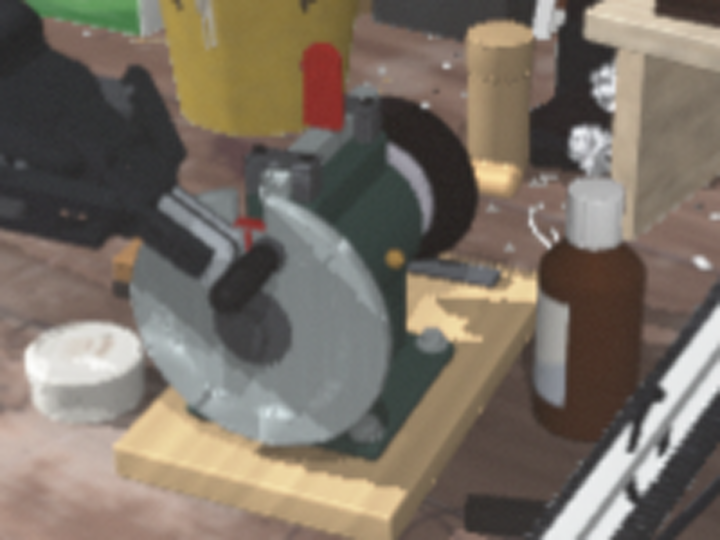

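```bash
cat >> h.py <<'E'
def mark(f):
    im=np.load(f'pics/{f}.npz')['im'].astype(int);m=(im[...,0]-np.maximum(im[...,1],im[...,2])>35);m[:205]=0;m[245:]=0;m[:,:285]=0;m[:,335:]=0
    v,u=np.nonzero(m);o,_=ray('scene',(320,200));g=[]
    for x,y in zip(u,v):
        o,d=ray('scene',(x,y));oh=RH.inv().apply(o-HT);dh=RH.inv().apply(d);g.append(oh+dh*(-.0725-oh[0])/dh[0])
    g=np.array(g);w=(im[v,u,0]-im[v,u,1:].max(1)).astype(float)
    for r in np.c_[u,v,(g[:,1:]*1000).round(1),w]: print(r.tolist())
    a=np.degrees(np.arctan2(g[:,1],g[:,2]-.092));print('mark',len(u),np.average(g,axis=0,weights=w).round(4),'ang',np.average(a,weights=w).round(2),a.min().round(1),a.max().round(1))
E
python3 - <<'E'
from h import *
mark('s6')
E
```

```text
[306.0, 220.0, 4.0, 144.0, 44.0]
[307.0, 220.0, 2.2, 144.4, 52.0]
[308.0, 220.0, 0.5, 144.7, 44.0]
[305.0, 221.0, 5.8, 142.0, 37.0]
[306.0, 221.0, 4.0, 142.3, 71.0]
[307.0, 221.0, 2.3, 142.6, 79.0]
[308.0, 221.0, 0.6, 143.0, 79.0]
[309.0, 221.0, -1.1, 143.3, 79.0]
[310.0, 221.0, -2.8, 143.6, 70.0]
[311.0, 221.0, -4.5, 144.0, 66.0]
[312.0, 221.0, -6.2, 144.3, 50.0]
[305.0, 222.0, 5.8, 140.2, 43.0]
[306.0, 222.0, 4.1, 140.6, 56.0]
[307.0, 222.0, 2.4, 140.9, 65.0]
[308.0, 222.0, 0.7, 141.2, 71.0]
[309.0, 222.0, -1.0, 141.6, 78.0]
[310.0, 222.0, -2.8, 141.9, 80.0]
[311.0, 222.0, -4.5, 142.2, 82.0]
[312.0, 222.0, -6.2, 142.6, 77.0]
[313.0, 222.0, -7.9, 142.9, 37.0]
[308.0, 223.0, 0.7, 139.5, 50.0]
[309.0, 223.0, -1.0, 139.8, 58.0]
[310.0, 223.0, -2.7, 140.2, 52.0]
[311.0, 223.0, -4.4, 140.5, 56.0]
[312.0, 223.0, -6.1, 140.9, 61.0]
[313.0, 223.0, -7.8, 141.2, 37.0]
[308.0, 224.0, 0.8, 137.8, 53.0]
[309.0, 224.0, -0.9, 138.1, 48.0]
[308.0, 225.0, 0.9, 136.0, 61.0]
[309.0, 225.0, -0.8, 136.4, 57.0]
[308.0, 226.0, 0.9, 134.3, 60.0]
[309.0, 226.0, -0.8, 134.6, 60.0]
[308.0, 227.0, 1.0, 132.5, 55.0]
[309.0, 227.0, -0.7, 132.9, 60.0]
[308.0, 228.0, 1.1, 130.8, 50.0]
[309.0, 228.0, -0.6, 131.1, 38.0]
mark 36 [-0.0725 -0.0008  0.1402] ang -0.85 -9.0 6.9
```

drive_tool --steps '[0, 0, -0.015, 0, 0, 0, 1, 0, 0, -0.025, 0, 0, 0, 1, 0, 0, -0.03, 0, 0, 0, 1, 0, 0, 0, 0, 0, 0, 1]'

```text
clock: 6.83
eef_pos: [0.491, 0.0361, 0.2057]
tool_rot: [0.865, 0.0, -0.004, 0.502]
ft_force: [1.2, 0.4, 0.4]
grip_width: -0.0001
```

```bash
python3 - 2>/dev/null <<'E'
from h import *
goto([.036,.06,.226],60);spindle('s7');mark('s7')
E
```

```text
t 6.83 q [ 0.448  0.641 -0.023  1.561 -0.894  2.342] tcp [0.491  0.0361 0.2057] F [1.2 0.4 0.4]
tipH [-0.0964  0.0606  0.1697] axes [[1.0, 0.008, 0.001], [0.005, -0.496, -0.868], [-0.006, 0.868, -0.496]]
rot [ 0.23 -0.07  0.46] shift(tip) [ 0.1321  0.0502 -0.0273] shift(tcp, in final) [ 0.1325  0.0493 -0.0277]
-8 0.25; -6 0.2; -4 0.4; -2 0.17; 0 0.14; 2 0.0; 
handle surf 173 [-0.1094 -0.0133  0.1339]
[306.0, 220.0, 4.0, 144.0, 42.0]
[307.0, 220.0, 2.2, 144.4, 49.0]
[308.0, 220.0, 0.5, 144.7, 42.0]
[305.0, 221.0, 5.8, 142.0, 36.0]
[306.0, 221.0, 4.0, 142.3, 70.0]
[307.0, 221.0, 2.3, 142.6, 77.0]
[308.0, 221.0, 0.6, 143.0, 77.0]
[309.0, 221.0, -1.1, 143.3, 78.0]
[310.0, 221.0, -2.8, 143.6, 69.0]
[311.0, 221.0, -4.5, 144.0, 66.0]
[312.0, 221.0, -6.2, 144.3, 51.0]
[305.0, 222.0, 5.8, 140.2, 42.0]
[306.0, 222.0, 4.1, 140.6, 55.0]
[307.0, 222.0, 2.4, 140.9, 65.0]
[308.0, 222.0, 0.7, 141.2, 72.0]
[309.0, 222.0, -1.0, 141.6, 81.0]
[310.0, 222.0, -2.8, 141.9, 90.0]
[311.0, 222.0, -4.5, 142.2, 98.0]
[312.0, 222.0, -6.2, 142.6, 92.0]
[313.0, 222.0, -7.9, 142.9, 44.0]
[308.0, 223.0, 0.7, 139.5, 63.0]
[309.0, 223.0, -1.0, 139.8, 73.0]
[310.0, 223.0, -2.7, 140.2, 72.0]
[311.0, 223.0, -4.4, 140.5, 88.0]
[312.0, 223.0, -6.1, 140.9, 95.0]
[313.0, 223.0, -7.8, 141.2, 55.0]
[308.0, 224.0, 0.8, 137.8, 67.0]
[309.0, 224.0, -0.9, 138.1, 61.0]
[308.0, 225.0, 0.9, 136.0, 62.0]
[309.0, 225.0, -0.8, 136.4, 60.0]
[308.0, 226.0, 0.9, 134.3, 58.0]
[309.0, 226.0, -0.8, 134.6, 58.0]
[308.0, 227.0, 1.0, 132.5, 51.0]
[309.0, 227.0, -0.7, 132.9, 56.0]
[308.0, 228.0, 1.1, 130.8, 46.0]
[309.0, 228.0, -0.6, 131.1, 36.0]
mark 36 [-0.0725 -0.0011  0.1402] ang -1.21 -9.0 6.9
```

View pics/s7c.png

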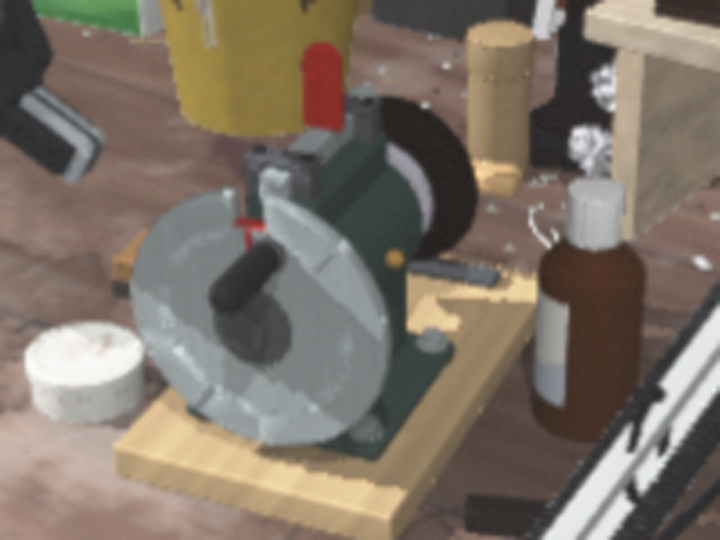

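drive_tool --steps '[0.02, 0.0125, -0.013, 0, 0, 0, 1, 0.037, 0.0125, -0.007, 0, 0, 0, 1, 0.038, 0.0125, -0.004, 0, 0, 0, 1, 0.037, 0.0125, -0.003, 0, 0, 0.4, 1, 0, 0, 0, 0, 0, 0, 1]'

```text
clock: 7.3
eef_pos: [0.6273, 0.0284, 0.261]
tool_rot: [0.865, -0.008, -0.001, 0.502]
ft_force: [-1.1, -0.4, -0.3]
grip_width: 0.0004
```

```bash
python3 - 2>/dev/null <<'E'
from h import *
goto([.038,-.006,.186],60)
im,d=shot('top','t8');cv2.imwrite('pics/t8c.png',cv2.resize(im[145:285,270:430],None,fx=4,fy=4,interpolation=2)[:,:,::-1])
im,d=shot('scene','s8');cv2.imwrite('pics/s8c.png',cv2.resize(im[120:310,240:440],None,fx=3.1,fy=3.1,interpolation=2)[:,:,::-1])
E
```

```text
t 7.3 q [ 0.349  0.794  0.45   1.778 -0.949  2.226] tcp [0.6273 0.0284 0.261 ] F [-1.1 -0.4 -0.3]
tipH [0.0398 0.054  0.2249] axes [[1.0, -0.008, -0.001], [-0.005, -0.496, -0.868], [0.006, 0.868, -0.496]]
rot [ 0.26  0.08 -0.46] shift(tip) [-0.0018 -0.004   0.0714] shift(tcp, in final) [-0.0019 -0.0034  0.0715]
```

View pics/t8c.png

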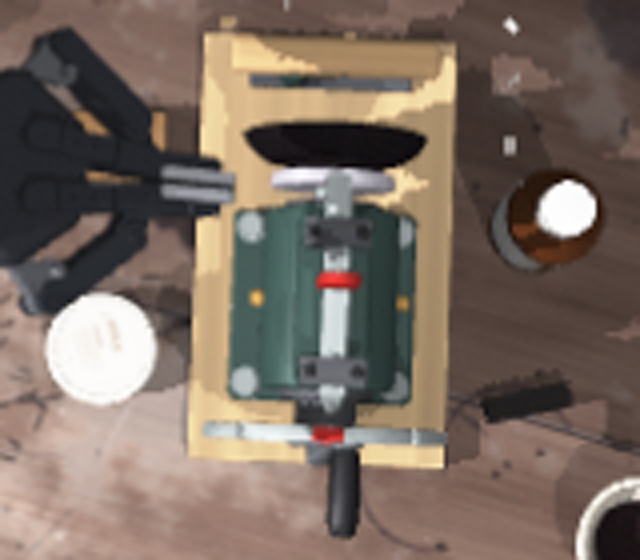

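View pics/s8c.png

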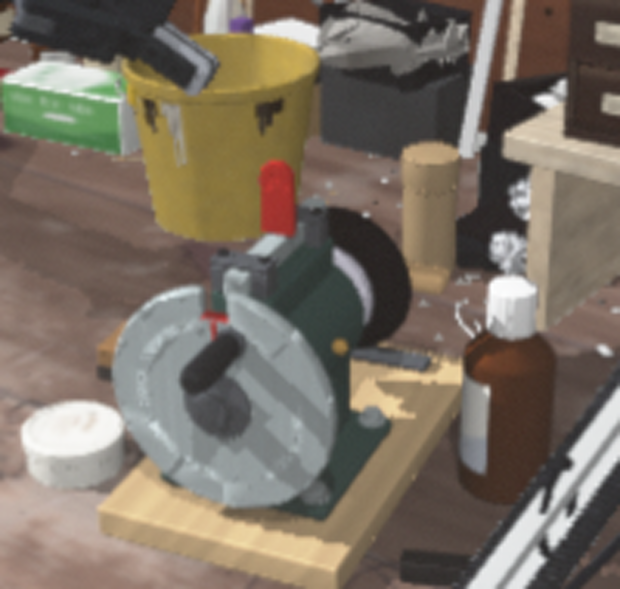

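drive_tool --steps '[-0.004, -0.001, 0.02, 0.2, 0, -0.3, 1, -0.003, -0.001, 0.022, 0, 0, 0, 1, 0, -0.001, 0.018, 0, 0, 0, 1, 0, -0.0005, 0.011, 0, 0, 0, 1, 0, 0, 0, 0, 0, 0, 1]'

```text
clock: 7.82
eef_pos: [0.6114, -0.0318, 0.219]
tool_rot: [0.865, -0.001, -0.009, 0.501]
ft_force: [-0.9, -0.2, -0.3]
grip_width: 0.0001
```

```bash
python3 - 2>/dev/null <<'E'
from h import *
goto([.020,-.006,.185],60)
im,d=shot('top','t9');cv2.imwrite('pics/t9c.png',cv2.resize(im[145:285,270:430],None,fx=4,fy=4,interpolation=2)[:,:,::-1])
im,d=shot('scene','s9');cv2.imwrite('pics/s9c.png',cv2.resize(im[120:310,240:440],None,fx=3.1,fy=3.1,interpolation=2)[:,:,::-1])
E
```

```text
t 7.82 q [ 0.267  0.745  0.251  1.535 -0.984  2.089] tcp [ 0.6114 -0.0318  0.219 ] F [-0.9 -0.2 -0.3]
tipH [ 0.0239 -0.0063  0.183 ] axes [[1.0, 0.011, -0.009], [-0.002, -0.497, -0.868], [-0.014, 0.868, -0.497]]
rot [0.2  0.51 0.63] shift(tip) [-0.0039  0.0016 -0.0012] shift(tcp, in final) [-0.0045  0.0019 -0.0013]
```

View pics/t9c.png

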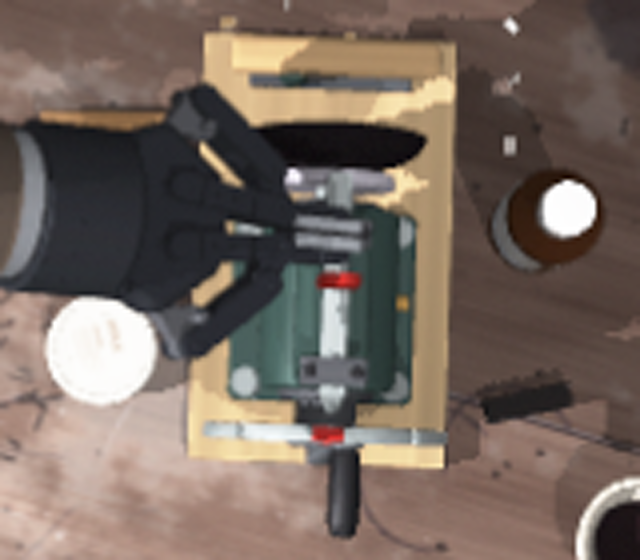

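View pics/s9c.png

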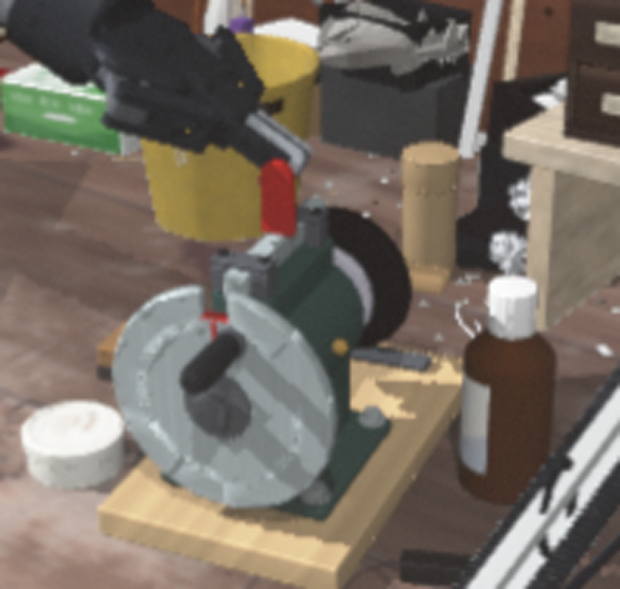

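drive_tool --steps '[-0.003, 0, 0, 0.2, 0.4, 0.6, 1, -0.003, 0, 0, 0, 0, 0, 1, -0.003, 0, 0, 0, 0, 0, 1, -0.003, 0, 0, 0, 0, 0, 1, -0.003, 0, 0, 0, 0, 0, 1, 0, 0, 0, 0, 0, 0, 1]'

```text
clock: 8.42
eef_pos: [0.5993, -0.0289, 0.2219]
tool_rot: [0.866, -0.004, 0.001, 0.499]
ft_force: [1.8, 0.5, 0.5]
grip_width: -0.0002
```

```bash
cat >> h.py <<'E'
def tab(f):
    im,d=shot('scene',f);cv2.imwrite(f'pics/{f}c.png',cv2.resize(im[120:310,240:440],None,fx=3.1,fy=3.1,interpolation=2)[:,:,::-1])
    im=im.astype(int);m=(im[...,0]>130)&(im[...,1]<70)&(im[...,2]<70);m[:150]=0;m[222:]=0;m[:,:290]=0;m[:,400:]=0
    v,u=np.nonzero(m);p=RH.inv().apply(pts('scene',np.c_[u,v],d[v,u])-HT);k=p[:,2]>.158;p=p[k]
    print('tab front face x',np.percentile(p[:,0],[10,50,90]).round(4),'n',len(p))
E
python3 - 2>/dev/null <<'E'
from h import *
goto([-.012,-.006,.185],60);tab('s10')
E
```

```text
t 8.42 q [ 0.278  0.713  0.2    1.505 -0.982  2.1  ] tcp [ 0.5993 -0.0289  0.2219] F [1.8 0.5 0.5]
tipH [ 0.0127 -0.0033  0.1856] axes [[1.0, -0.004, 0.005], [0.002, -0.501, -0.865], [0.006, 0.865, -0.501]]
rot [-0.07 -0.27 -0.22] shift(tip) [-0.0247  0.001   0.0025] shift(tcp, in final) [-0.0244  0.0008  0.0026]
tab front face x [-0.0094 -0.0077 -0.0062] n 200
```

View pics/s10c.png

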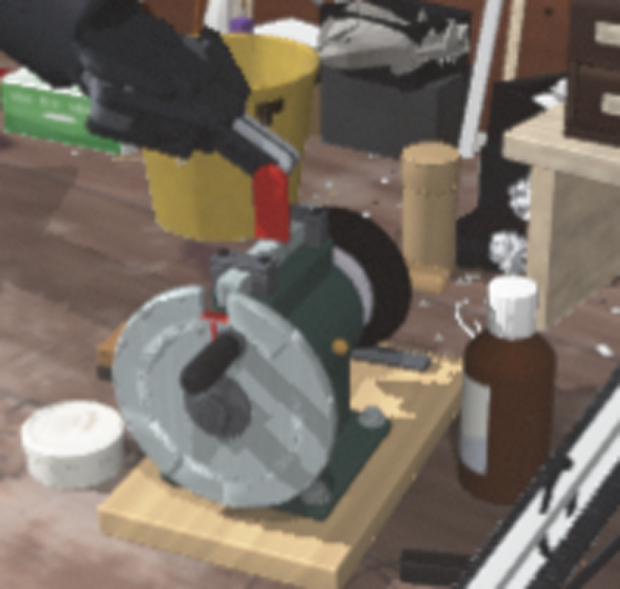

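drive_tool --steps '[-0.003, 0, 0, 0, 0, 0, 1, -0.003, 0, 0, 0, 0, 0, 1, -0.003, 0, 0, 0, 0, 0, 1, -0.003, 0, 0, 0, 0, 0, 1, -0.003, 0, 0, 0, 0, 0, 1, -0.003, 0, 0, 0, 0, 0, 1, 0, 0, 0, 0, 0, 0, 1]'

```text
clock: 9.05
eef_pos: [0.5808, -0.0294, 0.2215]
tool_rot: [0.866, -0.004, -0.0, 0.5]
ft_force: [1.1, -0.1, 0.1]
grip_width: 0.0004
```

```bash
python3 - 2>/dev/null <<'E'
from h import *
goto([-.012,-.006,.185],60);tab('s11')
E
```

```text
t 9.05 q [ 0.285  0.684  0.142  1.488 -0.978  2.113] tcp [ 0.5808 -0.0294  0.2215] F [ 1.1 -0.1  0.1]
tipH [-0.0059 -0.004   0.1851] axes [[1.0, -0.003, 0.003], [0.001, -0.501, -0.866], [0.004, 0.866, -0.501]]
rot [-0.05 -0.18 -0.17] shift(tip) [-0.0061  0.0009  0.0017] shift(tcp, in final) [-0.0059  0.0008  0.0018]
tab front face x [-0.0279 -0.0265 -0.0249] n 204
```

View pics/s11c.png

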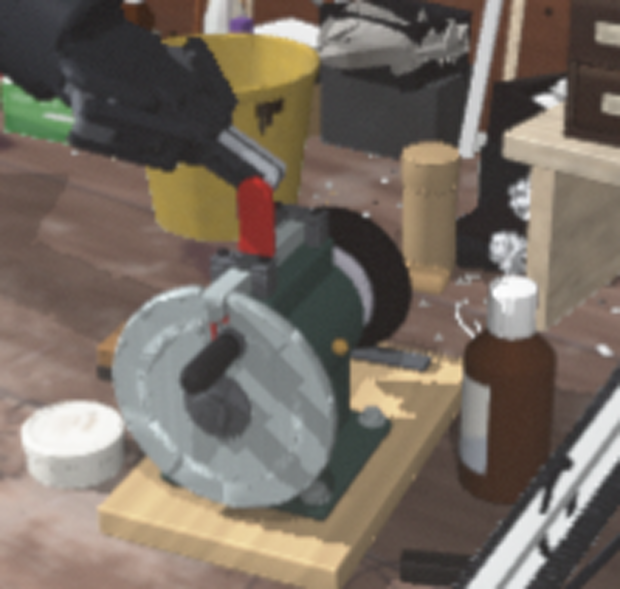

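drive_tool --steps '[-0.002, 0, 0, 0, 0, 0, 1, -0.001, 0, 0, 0, 0, 0, 1, -0.001, 0, 0, 0, 0, 0, 1, 0, 0, 0, 0, 0, 0, 1]'

```text
clock: 9.43
eef_pos: [0.5773, -0.0295, 0.2213]
tool_rot: [0.866, -0.005, 0.0, 0.5]
ft_force: [2.5, -0.8, 0.4]
grip_width: 0.0002
```

```bash
python3 - 2>/dev/null <<'E'
from h import *
st();tab('s12')
E
```

```text
t 9.43 q [ 0.287  0.679  0.131  1.484 -0.977  2.116] tcp [ 0.5773 -0.0295  0.2213] F [ 2.5 -0.8  0.4]
tipH [-0.0094 -0.0041  0.185 ] axes [[1.0, -0.004, 0.003], [0.001, -0.501, -0.866], [0.005, 0.866, -0.501]]
tab front face x [-0.0311 -0.0299 -0.0284] n 210
```

drive_tool --steps '[-0.001, 0, 0, 0, 0, 0, 1, 0, 0, 0, 0, 0, 0, 1]'

```text
clock: 9.65
eef_pos: [0.5763, -0.0294, 0.2214]
tool_rot: [0.866, -0.005, 0.0, 0.5]
ft_force: [1.7, -0.4, -0.4]
grip_width: 0.0
```

```bash
python3 - 2>/dev/null <<'E'
from h import *
st();tab('s13')
E
```

```text
t 9.65 q [ 0.287  0.677  0.128  1.483 -0.977  2.117] tcp [ 0.5763 -0.0294  0.2214] F [ 1.7 -0.4 -0.4]
tipH [-0.0103 -0.0041  0.185 ] axes [[1.0, -0.004, 0.003], [0.001, -0.501, -0.866], [0.005, 0.866, -0.501]]
tab front face x [-0.0321 -0.0306 -0.029 ] n 206
```

drive_tool --steps '[-0.001, 0, 0, 0, 0, 0, 1, 0, 0, 0, 0, 0, 0, 1]'

```text
clock: 9.87
eef_pos: [0.5753, -0.0294, 0.2214]
tool_rot: [0.866, -0.005, 0.0, 0.5]
ft_force: [2.2, -1.6, 0.2]
grip_width: -0.0001
```

```bash
python3 - 2>/dev/null <<'E'
from h import *
st();tab('s14')
E
```

```text
t 9.87 q [ 0.288  0.675  0.125  1.482 -0.977  2.118] tcp [ 0.5753 -0.0294  0.2214] F [ 2.2 -1.6  0.2]
tipH [-0.0114 -0.004   0.185 ] axes [[1.0, -0.004, 0.003], [0.001, -0.501, -0.866], [0.005, 0.866, -0.501]]
tab front face x [-0.033  -0.0316 -0.0302] n 207
```

drive_tool --steps '[-0.001, 0, 0, 0, 0, 0, 1, 0, 0, 0, 0, 0, 0, 1]'

```text
clock: 10.08
eef_pos: [0.5749, -0.0293, 0.2214]
tool_rot: [0.866, -0.005, 0.001, 0.5]
ft_force: [4.8, -1.9, -1.8]
grip_width: 0.0001
```

```bash
python3 - 2>/dev/null <<'E'
from h import *
st();tab('s15')
E
```

```text
t 10.08 q [ 0.288  0.674  0.123  1.48  -0.977  2.118] tcp [ 0.5749 -0.0293  0.2214] F [ 4.8 -1.9 -1.8]
tipH [-0.0117 -0.004   0.1851] axes [[1.0, -0.005, 0.005], [0.001, -0.501, -0.866], [0.007, 0.866, -0.501]]
tab front face x [-0.0332 -0.0319 -0.0304] n 208
```

Movement has now stalled and force is rising. One more millimetre to confirm the stop.

drive_tool --steps '[-0.001, 0, 0, 0, 0, 0, 1, 0, 0, 0, 0, 0, 0, 1]'

```text
clock: 10.3
eef_pos: [0.5746, -0.0293, 0.2215]
tool_rot: [0.866, -0.005, 0.002, 0.5]
ft_force: [8.2, -2.9, -2.8]
grip_width: 0.0001
```

```bash
python3 - 2>/dev/null <<'E'
from h import *
st();tab('s16')
E
```

```text
t 10.3 q [ 0.288  0.673  0.12   1.478 -0.978  2.119] tcp [ 0.5746 -0.0293  0.2215] F [ 8.2 -2.9 -2.8]
tipH [-0.0119 -0.0039  0.1852] axes [[1.0, -0.007, 0.006], [0.002, -0.501, -0.866], [0.009, 0.866, -0.501]]
tab front face x [-0.0335 -0.032  -0.0303] n 196
```

Stopped against the guide (8 N, no travel). Back off, away from the tab in +x, then withdraw along the tool.

drive_tool --steps '[0.006, 0, 0, 0, 0, 0, 1, 0.008, 0, 0, 0, 0, 0, 1, 0, 0, -0.02, 0, 0, 0, 1, 0, 0, -0.035, 0, 0, 0, 1, 0, 0, -0.04, 0, 0, 0, 1, 0, 0, -0.02, 0, 0, 0, 1, 0, 0, 0, 0, 0, 0, 1, 0, 0, 0, 0, 0, 0, 1]'

```text
clock: 11.02
eef_pos: [0.5883, 0.0714, 0.279]
tool_rot: [0.866, -0.004, 0.001, 0.499]
ft_force: [-0.3, -0.5, -0.8]
grip_width: -0.0002
```

```bash
python3 - 2>/dev/null <<'E'
from h import *
st();tab('s17')
im,d=shot('top','t17');cv2.imwrite('pics/t17c.png',cv2.resize(im[145:285,270:430],None,fx=4,fy=4,interpolation=2)[:,:,::-1])
E
```

```text
t 11.02 q [ 0.432  0.751  0.407  1.855 -0.903  2.323] tcp [0.5883 0.0714 0.279 ] F [-0.3 -0.5 -0.8]
tipH [0.0009 0.0969 0.2426] axes [[1.0, -0.003, 0.005], [0.003, -0.501, -0.865], [0.005, 0.865, -0.501]]
tab front face x [-0.0333 -0.032  -0.0304] n 216
```

View pics/s17c.png

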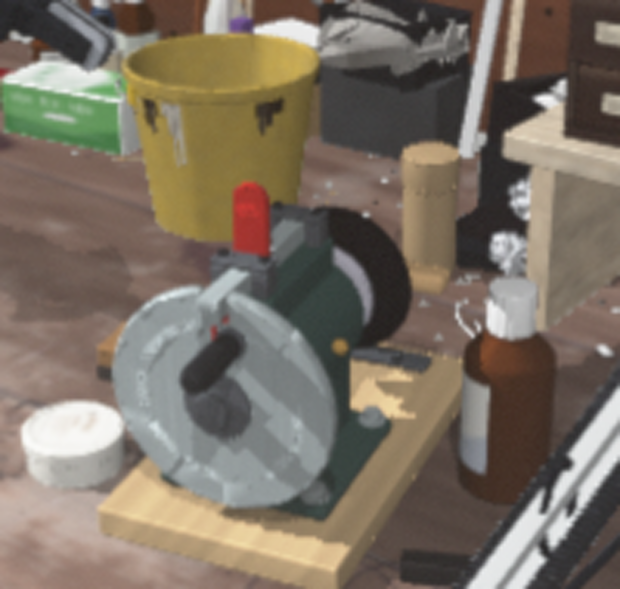

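View pics/t17c.png

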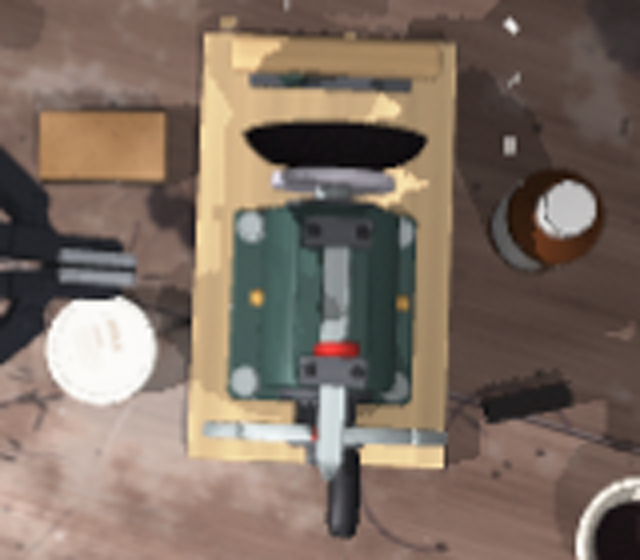

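The bar is through the slot, with its tab (338, 348) tight against the front guide (335, 370). The loose things look unmoved and the gripper is clear.

```bash
python3 -c "
from workcell import job_done
print(job_done())"
```

```text
the job is handed in; nothing more can be done
None
```

The spindle is locked, and I handed the job in at about 11 s. No verdict was reported.

- **Turning the slot to the top:** I brought the arm in from the left, clear of the lamp. With the closed fingertips I pushed the crank from about 0.77 rad to about 0 (±0.04 rad by camera). The last force reading during the push was about 5 N. One mid-push reading was about 15 N, mostly from the crank sliding on the fingertips. The limit is 35 N.
- **Pushing the lock bar home:** I pushed the red tab from its dish side with the side of the fingers until it stopped. At the stop the wrist force rose to 8 N and the tab moved no further. I then backed off and withdrew.

**Last checks:**
- The tab's front face is at headstock x = −32 mm. The front guide's face is at −31 mm, so they agree within calibration. The tab did not move when released.
- The bar shows through the slot in both views.
- By eye, the bottle, block, tin and stick are where they stood. The dish was not approached.
- The wrist force reads about zero, so the gripper is touching nothing.

I did not re-measure the spindle angle after the bar went in. I relied on the bar sitting in the slot.

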